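# Make up and clamp a row of three terminal blocks

## Task

The blue clamping jig already holds one grey terminal block. Set two more grey blocks from the rubber mat upright into its trough to make a row of three, then turn the knurled brass thumbscrew clockwise until the jaw is firmly seated against the row, stop as soon as the resistance has clearly risen (do not force it further), and let go. Leave the remaining grey block and the blue block standing on the mat.

Things in the scene. Friction and masses are not known exactly. Their poses are not given: they have to be found in the camera images.
- jig: Bench-fixed clamping jig, 210 x 64 mm. Origin on the table under the trough; x along the trough, from the thumbscrew towards the end stop; z up. Trough floor 20 mm above the origin, clear width 48 mm (y -24 to 24) between low walls 6 mm thick that rise 10 mm above the floor (x -19 to 79 mm). Blue clamp housing with sloping top at x -98 to -38 mm.
- end_stop (a point): Point on the end stop's upright face (34 mm tall above the trough floor), at floor height on the middle line: 70 mm from the jig's origin along its +x. Blocks stand in the trough, 24 mm thickness along the jig's x, 40 mm length along its y: three make a row 72 mm long between this face and the jaw.
- first_block: The grey block that already stands in the trough, within 3 mm of the end stop. Same size, origin and axes as the spares. Loose.
- spare_a: A grey spare on the mat (any two of the three will do): feed-through terminal block: an upright box 24 mm thick (its own x) x 40 mm long (its own y) x 42 mm tall, two steel screws on top and small dark wire openings in its 40-mm-apart ends (the ends are a good grasp). Origin: centre of its underside, z up. About 60 g, loose.
- spare_b: A second grey spare like spare_a, same size and origin.
- spare_c: A third grey spare like spare_a, same size and origin.
- blue_block: A blue block of the same size and origin as the spares, on the mat among them; not wanted, to be left standing where it is.
- mat_pad: Black rubber mat 270 x 85 x 3 mm fixed on the table; origin at the centre of its underside. The three spares and the blue block stand on it (undersides 3 mm above the table) in one line along its x, about 60 mm apart in mixed order, thickness roughly along the mat's x.
- screw_head (a point): Middle of the knurled round brass head, 36 mm diameter, 26 mm tall along its axis. Frame z is the screw's axis, pointing out of the jig: it leans 35 degrees from vertical, to the jig's -x. Frame x and y turn with the screw. The housing's sloping face is 32 mm below this point along the axis. 81 mm above the table; 85 mm from the jig's origin towards its -x. It does not rise or sink.
- thumbscrew (a joint): Turn in rad; grows clockwise as seen looking at the head from outside (tightening). Starts at 0 to 0.7, stops at 4.5. Each rad moves the jaw 6 mm towards the end stop (85 mm from it at 0), so it meets a row of three at about 2.1 to 2.2. Friction 0.10 N m, either way (also when held still); from the touch on the resistance rises 0.3 to 0.36 N m per rad.
- jaw (a joint): How far the sprung jaw is pressed back, in m: 0 when it touches nothing, up to 0.009. Spring 10 N/mm, so it tells the clamping force. Firmly seated is about 1.5 to 3 mm (15 to 30 N), some 0.3 to 0.6 rad of screw after the touch; more than 6 mm is over-tightened. When let go, the screw eases back until the jaw is pressed back by about 1.7 mm, or stays if it is less.
- jaw_face (a point): Centre of the jaw's orange face (40 mm wide, 26 mm tall), 39 mm above the table. It faces the end stop, along the jig's +x.
There are look-alikes about, which are no part of the job. Of the things that look like the jig, the larger one is meant.

How it is judged (in metres and radians):
On the way, in this order (a step that is already met when the one before it is completed fails the run):
1. two spare grey blocks stand in the trough beside the first and have been let go (((x of spare_a in the frame of jig between -0.012 and 0.066 m and y of spare_a in the frame of jig between -0.008 and 0.008 m and z of spare_a in the frame of jig between 0.016 and 0.024 m and angle between each of spare_a, spare_b's own z axis and vertical below 0.12 rad and x of spare_b in the frame of jig between -0.012 and 0.066 m and y of spare_b in the frame of jig between -0.008 and 0.008 m and z of spare_b in the frame of jig between 0.016 and 0.024 m and distance of spare_c from where it was at the start of the episode below 0.03 m and angle between spare_c's own z axis and vertical below 0.2 rad) or (x of spare_a in the frame of jig between -0.012 and 0.066 m and y of spare_a in the frame of jig between -0.008 and 0.008 m and z of spare_a in the frame of jig between 0.016 and 0.024 m and angle between each of spare_a, spare_c's own z axis and vertical below 0.12 rad and x of spare_c in the frame of jig between -0.012 and 0.066 m and y of spare_c in the frame of jig between -0.008 and 0.008 m and z of spare_c in the frame of jig between 0.016 and 0.024 m and distance of spare_b from where it was at the start of the episode below 0.03 m and angle between spare_b's own z axis and vertical below 0.2 rad) or (x of spare_b in the frame of jig between -0.012 and 0.066 m and y of spare_b in the frame of jig between -0.008 and 0.008 m and z of spare_b in the frame of jig between 0.016 and 0.024 m and angle between each of spare_b, spare_c's own z axis and vertical below 0.12 rad and x of spare_c in the frame of jig between -0.012 and 0.066 m and y of spare_c in the frame of jig between -0.008 and 0.008 m and z of spare_c in the frame of jig between 0.016 and 0.024 m and distance of spare_a from where it was at the start of the episode below 0.03 m and angle between spare_a's own z axis and vertical below 0.2 rad)) and x of first_block in the frame of jig between -0.012 and 0.066 m and y of first_block in the frame of jig between -0.008 and 0.008 m and z of first_block in the frame of jig between 0.016 and 0.024 m and angle between first_block's own z axis and vertical below 0.12 rad and contact force between the fingers and spare_a below 0.5 N and contact force between the fingers and spare_b below 0.5 N and contact force between the fingers and spare_c below 0.5 N), for 0.2 s.
2. the thumbscrew is tightened so that the jaw presses the row, and let go (value of joint jaw above 0.001 m and contact force between the fingers and thumbscrew below 0.5 N), for 0.2 s.
At the end, for the whole second after the job is handed in: Two spares stand upright on the trough floor beside the first block (within 8 mm of its middle line, tilt < 0.12 rad); the jaw is pressed back over 1 mm, never over 6 mm; the third spare (tilt < 0.2 rad) and the blue block are within 30 mm of their starts; screw at rest; all let go (all of step 1 and all of step 2 and velocity of joint thumbscrew between -0.1 and 0.1 rad/s and distance of blue_block from where it was at the start of the episode below 0.03 m); the robot touches nothing.
It fails at once if the screw is over-tightened: the jaw is pressed back more than 6 mm (value of joint jaw above 0.006 m).
It fails at once if the blue block is moved more than 30 mm or tipped (distance of blue_block from where it was at the start of the episode above 0.03 m or angle between blue_block's own z axis and vertical above 0.3 rad).
It fails at once if a block is let go more than 30 mm above the trough floor over the trough (dropped in) ((z of spare_a in the frame of jig above 0.05 m and contact force between the fingers and spare_a below 0.1 N and x of spare_a in the frame of jig between -0.03 and 0.08 m and y of spare_a in the frame of jig between -0.03 and 0.03 m) or (z of spare_b in the frame of jig above 0.05 m and contact force between the fingers and spare_b below 0.1 N and x of spare_b in the frame of jig between -0.03 and 0.08 m and y of spare_b in the frame of jig between -0.03 and 0.03 m) or (z of spare_c in the frame of jig above 0.05 m and contact force between the fingers and spare_c below 0.1 N and x of spare_c in the frame of jig between -0.03 and 0.08 m and y of spare_c in the frame of jig between -0.03 and 0.03 m)).
It also fails if it takes over 67 s, if anything falls off the work surface, if the arm or the gripper's body presses on something with over 40 N, if the wrist force passes 120 N, or if a joint passes its speed limit or range.

## Robot

A 7-joint arm with a two-finger parallel gripper is mounted at the origin on the work surface. World frame = base frame: x ahead of the robot, y to its left, z up, the work surface at z = 0. Lengths are in mm, angles in rad, forces in N, time in s.
With the tool pointing down it reaches from about 350 to 900 mm from the base axis. Payload 19.9 kg.
Tool frame: the origin (TCP) lies midway between the tips of the shut fingers; the grasp point (between the pads) lies 19 mm behind it; z points along the fingers, y is the direction in which the jaws open and shut (so a half turn about z gives the same grasp; the last joint's range is limited). The gripper opens to 94 mm and grips with 3 to 60 N. Pads are 16 mm wide; open, the fingers measure 119 mm over their backs; the gripper's body (75 mm by 177 mm) begins 78 mm behind the grasp point.
Start: joints at [1.284, 0.417, -0.01, 1.614, 0.005, 1.111, -0.053], TCP at [152.077, -606.194, 205.425] pointing down, gripper open.
Joint ranges: [-2.81, 2.81], [-0.39, 2.02], [-1.27, 1.25], [0.06, 2.57], [-1.19, 4.33], [0.19, 2], [-2.82, 2.82]. Speed limits (rad/s): [1.89, 1.89, 2.39, 2.39, 3.01, 3.01, 3.01].

## Interface

Orientations are given as a rotation vector (axis times angle).
In Python, from bench import arm gives the robot as it stands. The module is installed in compiled form; this text tells all that it offers.
- The arm moves only by the tool step_arm, never from a script. Its arguments are lists of equal length, an entry for each row: "delta_pos": the shift along the tool's x, y, z each as a share of 100 mm, from -1 to 1, a list of three; "angular": the turn, a rotation vector about the tool's x, y, z each as a share of 180 degrees, from -1 to 1, a list of three; "grip": the opening, from 0 (shut) to 1 (fully open). A call has 1 to 8 rows; each row is the pose to reach, as a shift and turn from the pose commanded when the call began, along the tool's axes at that moment, turning the shorter way round; what a row does not reach only later rows make up. A row lasts 1/12 s, in which the tool goes at most 41.7 mm and 7.16 degrees, less where a joint would pass 70% of its speed; a pose out of reach is approached as far as the arm can. A call with a number of a shift or a turn outside -1 to 1 is refused whole. A call with a gripper value outside its range is refused whole. The fingers move at their own pace and stop on an object; "force" is the grip in N (left out, the last holds). Time passes only in rows, so rows that repeat a pose let the fingers close. It gives the time, the measured TCP pose, the force and the opening at its end, in the units of the state.
- arm.state(): the state, without advancing time (a new reading comes with each control period).
- arm.snapshot(name): name is "scene" or "top" or "wrist"; returns the picture (420x560x3 uint8, blue, green, red); there is no depth.
- arm.calibration(name): a dict with "fov_y" (degrees; the focal length in pixels is half the picture's height over the tangent of half this angle, whatever the lens; pixels are square), "cx", "cy" (the principal point, pixels), "k1" (the pictures are not rectified: a ray, as slopes to the right and down, at radius r is drawn at 1 + k1 r^2 times it, then the intrinsics apply), "cam_to_world" (4x4, takes a point from camera to world coordinates). Camera axes: x right, y up, looking along -z (the intrinsics and any distortion apply to the point x, -y, -z); pixel columns grow to the right and rows downward; lengths in mm; the calibration is good to about 2 mm. A picture is of the moment at which its call begins: read the wrist's pose just before it. calibration takes no time and is no camera call; for the wrist camera it gives the pose at the moment of the call.
- arm.close_job(): hands the job in, once; it reports no verdict.
Trained networks look in the newest picture that a camera, given by its name, has taken for a name from the list of things; names that differ only in an ending like _2 or _b are one class to them, and where a whole thing is asked for, a point or a joint stands for the part that bears it (a point fixed in the world has none). Each returns a list of dicts, best first, with "confidence" (0 to 1); they miss things now and then, are a little off and sometimes report something else, mostly with a low value. They report only what shows in the picture. A call takes as long as a camera call. They do not tell look-alikes from the thing itself.
- arm.silhouettes(thing, camera): "pixels" (420x560 bool, what is visible of it) and "bbox" ([left, top, right, bottom] in pixels, round what is visible of it).
The state is a dict: "clock": time; "qpos": joint angles; "dq": joint speeds; "effort": joint torques, N m; "position": TCP position; "eef_rot": TCP orientation; "wrist_force": force on the tool from outside, world axes, zero at the start; "wrist_torque": the same for the moment, N m; "grip_width": opening from 0.0 (shut) to 1.0 (fully open).
Only numpy, scipy, OpenCV 4.12 (cv2) and the standard library are available. Lean on these libraries where they do the work, as an engineer would, in place of code of your own. Each camera call takes 0.05 s, during which the arm holds its last target.

## Working session

There is one attempt and no reset: what is moved stays moved. The work goes in short steps, Python scripts to look and compute and a tool call to move; the robot and the scene stay as the last step left them, time stands still between calls to the robot, and variables do not carry over. Pictures are saved under pics/ and viewed, and the job is handed in when it is done.

Besides the shell and the picture viewer there is one more tool, called as name(argument=value, ...), one argument or row to a line, values as JSON. step_arm: Moves the arm, as the interface text tells. Its arguments: {"type":"object","properties":{"delta_pos":{"type":"array","items":{"type":"array","items":{"type":"number"}}},"angular":{"type":"array","items":{"type":"array","items":{"type":"number"}}},"grip":{"type":"array","items":{"type":"number"}},"force":{"type":"number"}},"required":["delta_pos","angular","grip"]}

```bash
mkdir -p pics; ls; python3 - <<'E'
from bench import arm
import cv2
s=arm.state()
for k in s: print(k,s[k])
for n in ["scene","top","wrist"]:
    im=arm.snapshot(n); cv2.imwrite(f"pics/{n}0.png",im)
    c=arm.calibration(n); print(n,c)
E
```

```text
pics
clock 0.0
qpos [ 1.28348795  0.41800984 -0.01029132  1.61413033  0.00470347  1.11067507
 -0.05300357]
dq [-0.00132759  0.00040242  0.00031769  0.00051939 -0.0007158  -0.00133211
  0.00023718]
effort [-9.37147524e-04 -8.51233149e+01  6.37968108e-01 -4.26002204e+01
 -4.88294335e-02  1.84920937e-02  1.05468598e-04]
position [ 151.9831787  -605.87730085  204.82137677]
eef_rot [-3.11673054e+00 -3.84992392e-01  3.82189285e-04]
wrist_force [ 0.25622373 -0.50801778 -0.34625896]
wrist_torque [ 0.00671505 -0.02898324  0.01978291]
grip_width 0.9982511776823038
scene {'fov_y': 50.804678165298824, 'cx': 284.1594862857945, 'cy': 208.50654469108966, 'k1': 0.03626534950141243, 'cam_to_world': array([[ 7.61266574e-01, -5.01925595e-01,  4.10540984e-01,
         8.71588142e+02],
       [ 6.48238500e-01,  6.04822862e-01, -4.62575564e-01,
        -2.50594430e+02],
       [-1.61260575e-02,  6.18271787e-01,  7.85798923e-01,
         6.98167588e+02],
       [ 0.00000000e+00,  0.00000000e+00,  0.00000000e+00,
         1.00000000e+00]])}
top {'fov_y': 42.317419107453816, 'cx': 284.5648359723166, 'cy': 20
[... 174 characters left out ...]
56501311e-02, -9.20696469e-03,
         1.22911993e+02],
       [-1.21440438e-02,  1.16813612e-01,  9.93079605e-01,
         1.24285315e+03],
       [ 0.00000000e+00,  0.00000000e+00,  0.00000000e+00,
         1.00000000e+00]])}
wrist {'fov_y': 61.29038234256064, 'cx': 275.8525452616513, 'cy': 208.82579589632007, 'k1': 0.016454067629358377, 'cam_to_world': array([[ 2.43345368e-01,  9.30284669e-01,  2.74505860e-01,
         2.32936965e+02],
       [-9.69939695e-01,  2.33355741e-01,  6.90078649e-02,
        -5.85337992e+02],
       [ 1.39440172e-04, -2.83046875e-01,  9.59106067e-01,
         3.84829352e+02],
       [ 0.00000000e+00,  0.00000000e+00,  0.00000000e+00,
         1.00000000e+00]])}
```

View pics/scene0.png

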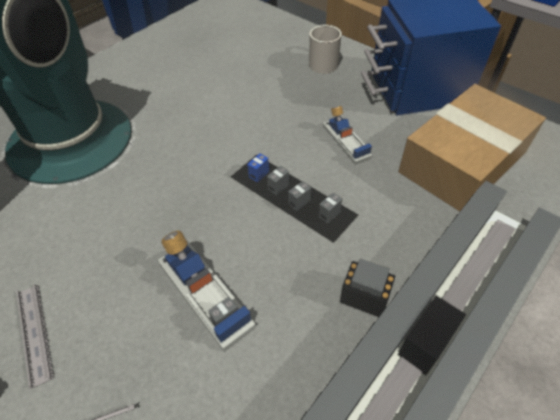

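View pics/top0.png

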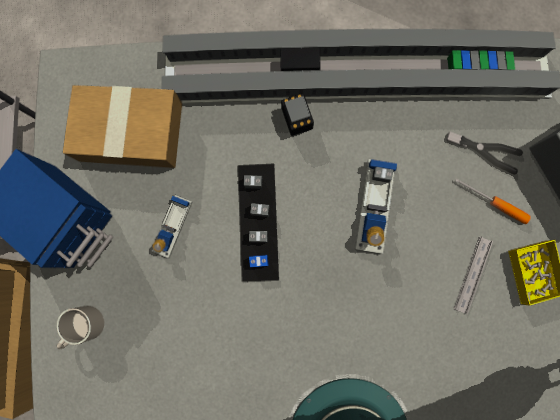

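View pics/wrist0.png

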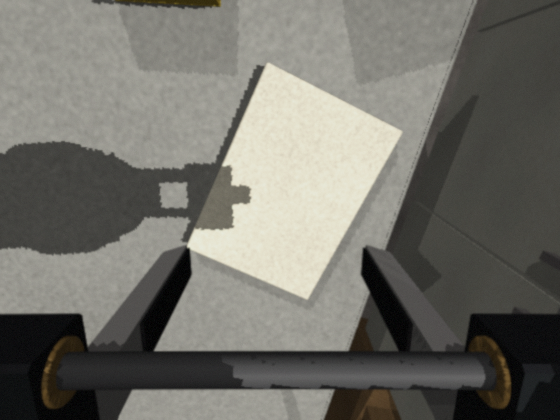

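```bash
cat > h.py <<'E'
import numpy as np, cv2
from scipy.spatial.transform import Rotation as R
from bench import arm
def K(c):
    f=210/np.tan(np.radians(c['fov_y']/2)); return f
def proj(P,c):
    P=np.atleast_2d(P).astype(float); T=np.linalg.inv(c['cam_to_world'])
    q=P@T[:3,:3].T+T[:3,3]; u=q[:,0]/-q[:,2]; v=-q[:,1]/-q[:,2]
    r2=u*u+v*v; s=1+c['k1']*r2; f=K(c)
    return np.c_[c['cx']+f*u*s,c['cy']+f*v*s]
def ray(px,c):
    px=np.atleast_2d(px).astype(float); f=K(c)
    d=(px-[c['cx'],c['cy']])/f; n=d.copy()
    for _ in range(20): n=d/(1+c['k1']*(n**2).sum(1,keepdims=True))
    v=np.c_[n[:,0],-n[:,1],-np.ones(len(n))]
    return c['cam_to_world'][:3,3], v@c['cam_to_world'][:3,:3].T
def back(px,z,c):
    o,d=ray(px,c); t=(z-o[2])/d[:,2]; return o+d*t[:,None]
E
python3 - <<'E'
from h import *
arm.snapshot("top"); c=arm.calibration("top")
im=cv2.imread("pics/top0.png")
for th,z in [("jig",15),("spare_a",45),("first_block",62),("blue_block",45),("mat_pad",3),("screw_head",81),("jaw_face",39),("end_stop",40),("thumbscrew",81)]:
    try: L=arm.silhouettes(th,"top")
    except Exception as e: print(th,e); continue
    for d in L:
        m=d['pixels']; ys,xs=np.nonzero(m)
        if len(xs)==0: continue
        (cx,cy),(w,h),a=cv2.minAreaRect(np.c_[xs,ys].astype(np.float32))
        print(th,round(d['confidence'],2),d['bbox'],(round(cx,1),round(cy,1)),(round(w,1),round(h,1)),round(a,1),back([cx,cy],z,c)[0].round(1))
big=cv2.resize(im[130:290,230:430],None,fx=4,fy=4,interpolation=cv2.INTER_CUBIC); cv2.imwrite("pics/topcrop.png",big[:600,:800])
print(arm.state()['clock'])
E
```

```text
jig 0.87 [355.7, 159.7, 395.8, 252.0] (374.6, 205.6) (29.8, 93.5) 9.0 [524.4 -71.1  15. ]
jig 0.83 [155.7, 194.4, 193.0, 256.1] (171.5, 226.0) (21.0, 62.4) 21.8 [489.3 394.7  15. ]
jig 0.4 [368.1, 227.1, 384.4, 246.7] (375.0, 235.5) (19.0, 16.0) 90.0 [456.1 -69.1  15. ]
spare_a 0.76 [252.4, 199.9, 268.6, 218.3] (259.3, 209.5) (18.5, 12.0) 5.7 [519.2 190.7  45. ]
spare_a 0.52 [242.9, 176.8, 261.8, 190.5] (252.5, 181.5) (13.0, 17.0) 90.0 [582.4 204.6  45. ]
spare_a 0.52 [369.6, 167.1, 390.1, 178.6] (382.3, 174.2) (19.3, 13.8) 10.3 [591.5 -87.   45. ]
spare_a 0.48 [246.5, 231.5, 265.8, 244.1] (258.0, 237.0) (12.0, 18.0) 90.0 [458.1 194.6  45. ]
spare_a 0.22 [366.5, 202.2, 385.0, 210.5] (376.1, 207.5) (18.3, 6.1) 5.7 [516.9 -69.4  45. ]
first_block 0.81 [372.1, 166.0, 391.8, 178.9] (381.8, 174.2) (18.0, 13.3) 11.3 [588.9 -82.8  62. ]
blue_block 0.63 [249.0, 256.2, 268.2, 266.0] (258.0, 261.0) (10.0, 18.0) 90.0 [405.2 195.7  45. ]
mat_pad 0.79 [236.9, 162.0, 279.9, 281.5] (257.7, 222.4) (117.2, 37.4) 88.0 [493.7 197.1   3. ]
screw_head 0.67 [371.8, 226.1, 385.3, 245.4] (375.5, 235.0) (18.0, 15.0) 90.0 [453.8 -59.9  81. ]
jaw_face 0.68 [368.8, 203.7, 386.0, 210.2] (376.5, 207.5) (19.2, 5.8) 9.5 [517.4 -71.3  39. ]
jaw_face 0.49 [164.2, 224.4, 177.2, 231.7] (168.7, 227.5) (13.6, 3.5) 20.6 [484.1 395.9  39. ]
end_stop 0.84 [354.8, 161.9, 397.6, 253.7] (374.9, 205.8) (29.6, 92.5) 9.1 [521.1 -67.8  40. ]
end_stop 0.81 [157.1, 196.1, 188.7, 256.6] (171.6, 225.9) (18.8, 60.4) 22.6 [487.6 389.   40. ]
thumbscrew 0.55 [366.7, 228.6, 383.9, 249.5] (375.0, 236.0) (20.0, 16.0) 90.0 [451.7 -58.7  81. ]
thumbscrew 0.45 [153.6, 239.1, 163.3, 249.6] (159.2, 244.8) (9.9, 12.0) 45.0 [444.  407.4  81. ]
0.65
```

View pics/topcrop.png

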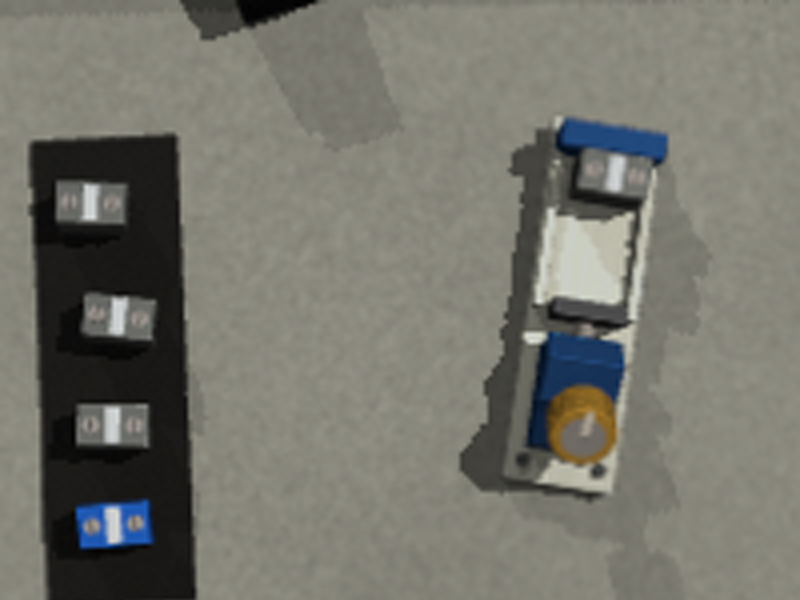

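step_arm(
  delta_pos=[
    [0.31,-0.29,0],
    [0.62,-0.57,0],
    [0.93,-0.86,0],
  ],
  angular=[
    [0,0,0],
    [0,0,0],
    [0,0,0],
  ],
  grip=[1,1,1],
)

```text
clock: 0.9
position: [220.9, -500.2, 205.1]
eef_rot: [-3.118, -0.384, 0.0]
wrist_force: [0.6, -0.9, -0.7]
grip_width: 1.003
```

step_arm(
  delta_pos=[
    [0.31,-0.29,0],
    [0.62,-0.57,0],
    [0.93,-0.86,0],
  ],
  angular=[
    [0,0,0],
    [0,0,0],
    [0,0,0],
  ],
  grip=[1,1,1],
)

```text
clock: 1.15
position: [289.6, -395.1, 205.6]
eef_rot: [3.117, 0.385, 0.0]
wrist_force: [1.1, -0.4, -0.5]
grip_width: 0.998
```

step_arm(
  delta_pos=[
    [0.31,-0.29,0],
    [0.62,-0.57,0],
    [0.93,-0.86,0],
  ],
  angular=[
    [0,0,0],
    [0,0,0],
    [0,0,0],
  ],
  grip=[1,1,1],
)

```text
clock: 1.4
position: [357.9, -290.5, 205.8]
eef_rot: [3.117, 0.385, 0.001]
wrist_force: [0.5, -0.5, -0.7]
grip_width: 0.999
```

step_arm(
  delta_pos=[
    [0.31,-0.29,0],
    [0.62,-0.57,0],
    [0.93,-0.86,0],
  ],
  angular=[
    [0,0,0],
    [0,0,0],
    [0,0,0],
  ],
  grip=[1,1,1],
)

```text
clock: 1.65
position: [426.3, -185.8, 205.8]
eef_rot: [3.117, 0.385, 0.001]
wrist_force: [0.5, -0.8, 0.6]
grip_width: 1.001
```

step_arm(
  delta_pos=[
    [0.31,-0.29,0],
    [0.62,-0.57,0],
    [0.93,-0.86,0],
    [0.93,-0.86,0],
    [0.93,-0.86,0],
  ],
  angular=[
    [0,0,0.04],
    [0,0,0.08],
    [0,0,0.12],
    [0,0,0.13],
    [0,0,0.13],
  ],
  grip=[1,1,1,1,1],
)

```text
clock: 2.07
position: [497.0, -76.7, 205.6]
eef_rot: [-3.129, 0.261, -0.002]
wrist_force: [0.3, 0.9, -0.3]
grip_width: 1.002
```

```bash
python3 - <<'E'
from h import *
s=arm.state(); print(s['qpos'].round(3),s['position'].round(1),s['eef_rot'].round(4))
c=arm.calibration("wrist"); im=arm.snapshot("wrist"); cv2.imwrite("pics/w1.png",im)
np.save("w1c.npy",c,allow_pickle=True)
for th,z in [("jig",15),("first_block",62),("screw_head",81),("jaw_face",39)]:
    L=arm.silhouettes(th,"wrist")
    for d in L:
        m=d['pixels']; ys,xs=np.nonzero(m)
        (cx,cy),(w,h),a=cv2.minAreaRect(np.c_[xs,ys].astype(np.float32))
        print(th,round(d['confidence'],2),d['bbox'],(round(cx,1),round(cy,1)),(round(w,1),round(h,1)),round(a,1),back([cx,cy],z,c)[0].round(1))
# overlay predicted jig model
import itertools
def model(o,yaw):
    Rz=R.from_euler('z',yaw,degrees=True).as_matrix()
    return lambda p:(np.asarray(p,float)@Rz.T+o)
M=model(np.array([537,-74,0.]),-9.6)
pts=[(-19,-24,20),(70,-24,20),(70,24,20),(-19,24,20),(70,-20,54),(70,20,54)]
print(proj(M(pts),c).round(0))
E
```

```text
[ 0.437  0.219 -0.392  1.902  0.095  1.038 -1.732] [497.  -76.7 205.6] [-3.1291e+00  2.6140e-01 -1.6000e-03]
jig 0.95 [232.1, 48.3, 304.2, 270.5] (269.0, 159.0) (220.0, 68.0) 90.0 [526.5 -73.7  15. ]
jig 0.19 [0.6, 189.1, 53.8, 221.2] (26.7, 204.9) (30.8, 54.5) 87.8 [520.6 192.4  15. ]
first_block 0.92 [247.3, 70.1, 292.7, 102.7] (270.8, 87.1) (46.6, 29.5) 2.0 [594. -88.  62.]
screw_head 0.97 [247.8, 218.1, 286.0, 273.6] (265.5, 244.0) (52.0, 41.0) 90.0 [459.1 -60.   81. ]
jaw_face 0.97 [244.0, 160.8, 292.5, 181.2] (268.0, 170.5) (44.4, 16.6) 2.5 [518.8 -71.9  39. ]
[[291. 168.]
 [292.  77.]
 [242.  77.]
 [244. 168.]
 [289.  74.]
 [243.  74.]]
```

View pics/w1.png

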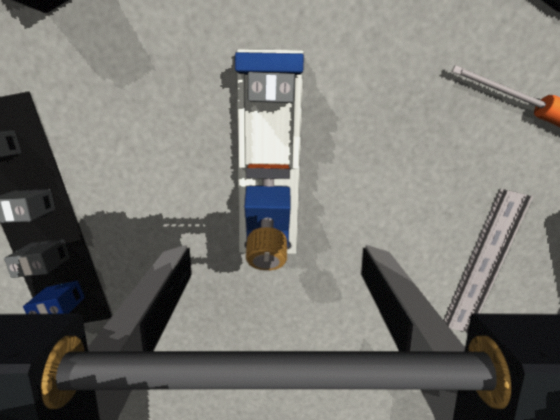

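```bash
python3 - <<'E'
from h import *
c=np.load("w1c.npy",allow_pickle=True).item(); im=cv2.imread("pics/w1.png")
x0,y0,x1,y1=220,40,320,280
s=5
big=cv2.resize(im[y0:160,x0:x1],None,fx=s,fy=s,interpolation=cv2.INTER_CUBIC); 
Rz=R.from_euler('z',-9.5,degrees=True).as_matrix(); o=np.array([537,-76,0.])
big2=big.copy()
def poly(P,col):
    q=proj(np.asarray(P,float)@Rz.T+o,c); q=((q+0.5-[x0,y0])*s).astype(int)
    cv2.polylines(big2,[q],True,col,1)
poly([(-19,-24,20),(70,-24,20),(70,24,20),(-19,24,20)],(0,255,0))
poly([(-19,-30,30),(79,-30,30),(79,30,30),(-19,30,30)],(255,0,255))
poly([(70,-24,54),(70,24,54)],(0,0,255))
cv2.imwrite("pics/w1a.png",np.hstack([big,big2])[:600,:]); print(np.hstack([big,big2]).shape)
E
```

```text
(600, 1000, 3)
```

```bash
python3 - <<'E'
import cv2
a=cv2.imread("pics/w1a.png"); a=cv2.resize(a,(800,480)); cv2.imwrite("pics/w1b.png",a)
E
```

```text
(no output)
```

View pics/w1b.png

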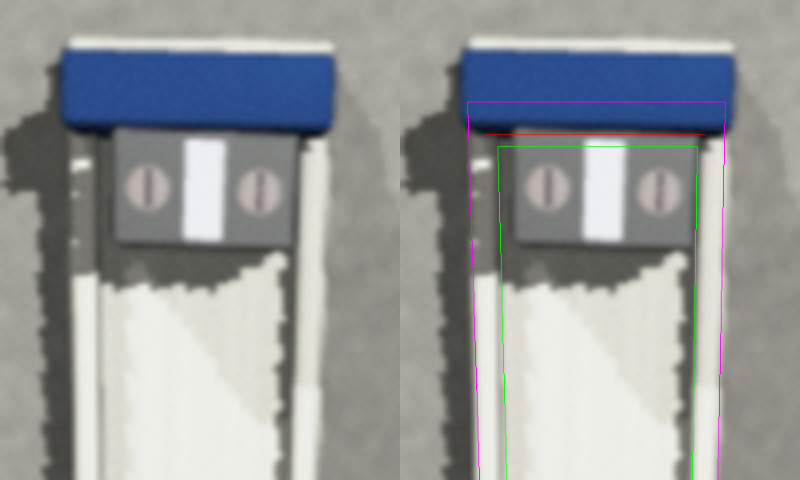

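```bash
python3 - <<'E'
from h import *
c=np.load("w1c.npy",allow_pickle=True).item()
Rz=R.from_euler('z',-9.5,degrees=True).as_matrix(); o=np.array([538,-76,0.])
q=np.array([(114,128),(297,133),(294,247),(113,241)])/4+[220,40]-0.5
p=back(q,62,c); print(p.round(1), ((p-o)@Rz).round(1), p.mean(0))
# wall edges
q=np.array([(472,280),(479,480),(727,150),(717,480),(498-0,290),(504,480)])/4+[120,40]-.5
p=back(q,30,c); print(((p-o)@Rz).round(1))
p=back(np.array([[(62+0),128],[335,128],[62,55],[335,55]])/4+[220,40]-.5,54,c); print(((p-o)@Rz).round(1))
E
python3 - <<'E'
import cv2
im=cv2.imread("pics/w1.png")
big=cv2.resize(im[140:280,210:330],None,fx=4,fy=4,interpolation=cv2.INTER_CUBIC); cv2.imwrite("pics/w1c.png",big)
E
```

```text
[[ 609.5  -70.9   62. ]
 [ 602.1 -109.2   62. ]
 [ 579.3 -105.1   62. ]
 [ 587.1  -66.4   62. ]] [[ 69.7  16.8  62. ]
 [ 68.7 -22.2  62. ]
 [ 45.5 -21.8  62. ]
 [ 46.8  17.6  62. ]] [594.49682801 -87.88455542  62.        ]
[[ 38.2  30.1  30. ]
 [-10.   29.9  30. ]
 [ 67.5 -30.8  30. ]
 [-10.1 -29.8  30. ]
 [ 35.9  23.9  30. ]
 [-10.   23.7  30. ]]
[[ 70.4  28.8  54. ]
 [ 70.3 -30.8  54. ]
 [ 85.   28.3  54. ]
 [ 85.  -30.5  54. ]]
```

View pics/w1c.png

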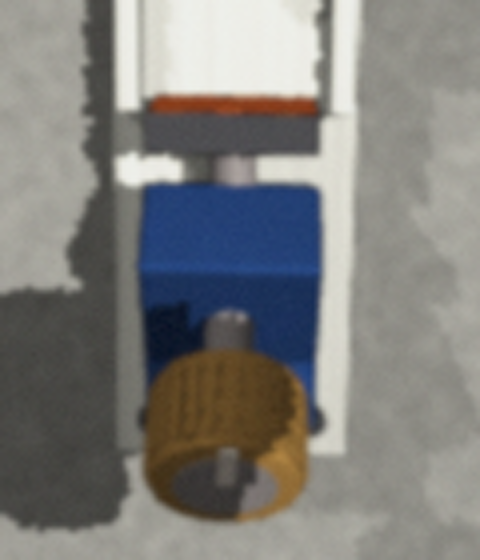

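```bash
python3 - <<'E'
from h import *
c=np.load("w1c.npy",allow_pickle=True).item()
Rz=R.from_euler('z',-9.9,degrees=True).as_matrix(); o=np.array([538,-76,0.])
for q,z in [((150,113),52),((320,113),52),((150,97),26),((317,97),26)]:
    p=back(np.array([q])/4+[210,140]-.5,z,c); print(((p-o)@Rz).round(1))
# head: predicted circle of top rim
a=np.array([-np.sin(np.radians(35)),0,np.cos(np.radians(35))]); h=np.array([-85,0,81.])
e1=np.array([0,1,0]); e2=np.cross(a,e1)
im=cv2.imread("pics/w1.png"); big=cv2.resize(im[140:280,210:330],None,fx=4,fy=4,interpolation=cv2.INTER_CUBIC)
for k,col in [(13,(0,255,0)),(-13,(255,0,255))]:
    t=np.linspace(0,2*np.pi,60); P=h+a*k+18*(np.cos(t)[:,None]*e1+np.sin(t)[:,None]*e2)
    q=((proj(P@Rz.T+o,c)+.5-[210,140])*4).astype(int); cv2.polylines(big,[q],True,col,1)
cv2.imwrite("pics/w1d.png",big)
E
```

```text
[[-14.7  20.4  52. ]]
[[-14.5 -19.9  52. ]]
[[-15.1  22.5  26. ]]
[[-14.8 -20.   26. ]]
```

View pics/w1d.png

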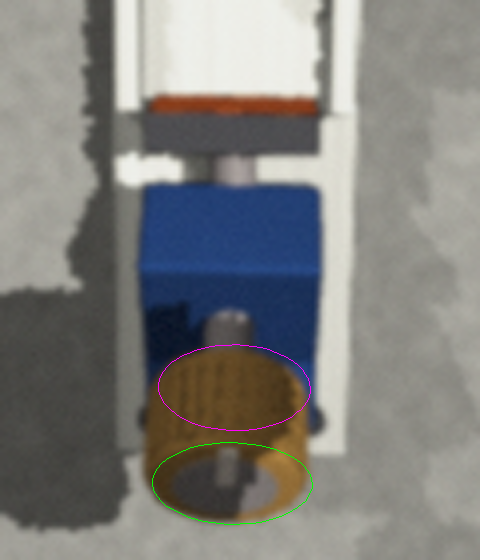

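step_arm(
  delta_pos=[
    [-0.03,-0.3,0],
    [-0.06,-0.6,0],
    [-0.08,-0.9,0],
  ],
  angular=[
    [0,0,0],
    [0,0,0],
    [0,0,0],
  ],
  grip=[1,1,1],
)

```text
clock: 2.57
position: [501.2, 8.2, 205.6]
eef_rot: [3.131, -0.258, 0.0]
wrist_force: [0.5, -0.7, -0.2]
grip_width: 1.0
```

step_arm(
  delta_pos=[
    [-0.03,-0.3,0],
    [-0.06,-0.6,0],
    [-0.08,-0.9,0],
  ],
  angular=[
    [0,0,0],
    [0,0,0],
    [0,0,0],
  ],
  grip=[1,1,1],
)

```text
clock: 2.82
position: [508.1, 98.8, 205.7]
eef_rot: [3.131, -0.257, 0.001]
wrist_force: [0.8, 0.2, 0.1]
grip_width: 1.002
```

step_arm(
  delta_pos=[
    [-0.03,-0.3,0],
    [-0.06,-0.6,0],
    [-0.08,-0.9,0],
    [-0.08,-0.9,0],
  ],
  angular=[
    [0,0,0],
    [0,0,0],
    [0,0,0],
    [0,0,0],
  ],
  grip=[1,1,1,1],
)

```text
clock: 3.15
position: [514.4, 193.4, 205.7]
eef_rot: [-3.13, 0.247, -0.0]
wrist_force: [-1.3, 0.3, -0.2]
grip_width: 1.002
```

```bash
python3 - <<'E'
from h import *
s=arm.state(); print(s['qpos'].round(3),s['position'].round(1),s['eef_rot'].round(4))
c=arm.calibration("wrist"); im=arm.snapshot("wrist"); cv2.imwrite("pics/w2.png",im)
np.save("w2c.npy",c,allow_pickle=True)
for th,z in [("spare_a",45),("blue_block",45),("mat_pad",3)]:
    L=arm.silhouettes(th,"wrist")
    for d in L:
        m=d['pixels']; ys,xs=np.nonzero(m)
        (cx,cy),(w,h),a=cv2.minAreaRect(np.c_[xs,ys].astype(np.float32))
        print(th,round(d['confidence'],2),d['bbox'],(round(cx,1),round(cy,1)),(round(w,1),round(h,1)),round(a,1),back([cx,cy],z,c)[0].round(1))
E
```

```text
[ 0.027  0.325 -0.537  1.789  0.185  1.076 -2.304] [514.4 193.4 205.7] [-3.1297e+00  2.4700e-01 -1.0000e-04]
spare_a 0.94 [230.8, 102.3, 276.6, 134.8] (252.3, 118.0) (26.4, 43.3) 84.0 [588.1 204.6  45. ]
spare_a 0.8 [263.9, 217.5, 303.9, 254.6] (282.6, 234.5) (34.1, 38.9) 84.3 [469.6 194.2  45. ]
spare_a 0.73 [255.4, 164.0, 298.9, 198.1] (278.4, 179.5) (31.5, 42.3) 85.9 [526.8 189.6  45. ]
blue_block 0.72 [268.9, 259.4, 311.7, 299.0] (289.1, 279.8) (36.9, 37.5) 78.7 [417.8 195.2  45. ]
mat_pad 0.69 [211.0, 62.1, 326.6, 305.7] (273.7, 187.0) (237.5, 83.9) 79.7 [510.7 197.1   3. ]
```

View pics/w2.png

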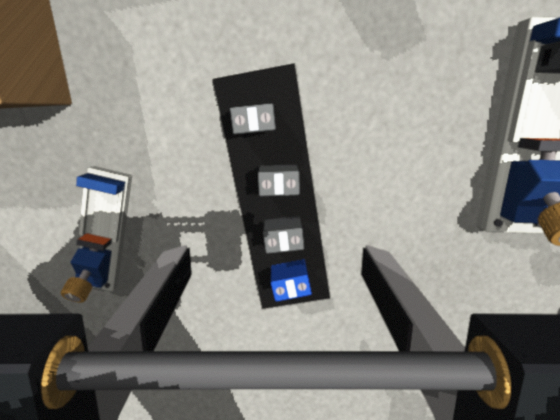

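```bash
python3 - <<'E'
import cv2
im=cv2.imread("pics/w2.png")
big=cv2.resize(im[90:210,220:310],None,fx=5,fy=5,interpolation=cv2.INTER_CUBIC); cv2.imwrite("pics/w2b.png",big)
E
```

```text
(no output)
```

View pics/w2b.png

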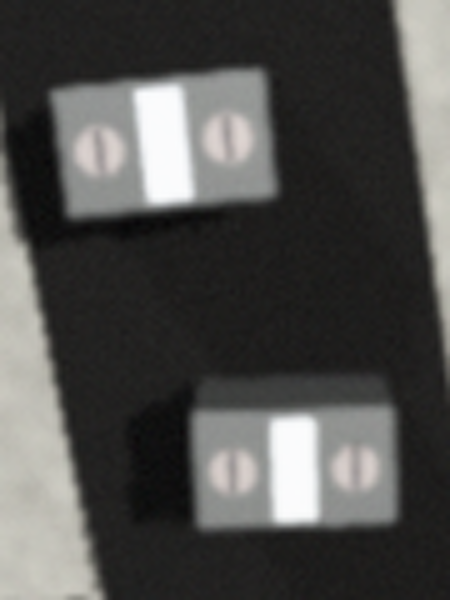

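```bash
python3 - <<'E'
from h import *
c=np.load("w2c.npy",allow_pickle=True).item(); 
for q in ([(52,90),(267,68),(277,193),(67,218)],[(193,410),(396,404),(400,520),(197,530)]):
    p=back(np.array(q)/5+[220,90]-.5,45,c); m=p.mean(0)
    a=(p[0]+p[1]-p[2]-p[3])/2; b=(p[0]+p[3]-p[1]-p[2])/2
    print(m.round(1),np.linalg.norm(a).round(1),np.linalg.norm(b).round(1),np.degrees(np.arctan2(a[1],a[0])).round(1),np.degrees(np.arctan2(-b[0],b[1])).round(1))
cw=np.load("w1c.npy",allow_pickle=True).item()
print(cw['cam_to_world'][:3,3],c['cam_to_world'][:3,3])
Rt=R.from_rotvec(arm.state()['eef_rot']).as_matrix()
for t in ([588.3,204.8,18],[526.8,189.6,18]):
    print((Rt.T@(np.array(t)-arm.state()['position'])).round(1))
E
```

```text
[588.  204.3  45. ] 22.8 39.8 -4.3 -2.9
[523.5 189.7  45. ] 23.6 39.8 -7.0 -6.7
[578.98593573 -90.09272088 385.55435609] [596.73896163 180.59965163 385.56123866]
[ 69.3 -29.5 187.4]
[ 11.1  -4.4 187.4]
```

step_arm(
  delta_pos=[
    [0.24,-0.07,0.3],
    [0.47,-0.15,0.6],
    [0.71,-0.22,0.95],
    [0.71,-0.22,0.95],
  ],
  angular=[
    [0,0,-0.03],
    [0,0,-0.03],
    [0,0,-0.032],
    [0,0,-0.032],
  ],
  grip=[1,1,1,1],
  force=25,
)

```text
clock: 3.68
position: [588.9, 195.5, 103.1]
eef_rot: [3.137, -0.102, -0.012]
wrist_force: [-1.3, -0.9, -1.1]
grip_width: 0.995
```

```bash
cat >> h.py <<'E'
def togo(t,yaw=None,Rt=None):
    s=arm.state(); R0=R.from_rotvec(s['eef_rot']); M=R0.as_matrix()
    d=M.T@(np.array(t,float)-s['position'])
    if Rt is None and yaw is not None:
        y=np.radians(yaw); Rt=np.array([[np.cos(y),np.sin(y),0],[np.sin(y),-np.cos(y),0],[0,0,-1.]])
    a=(R0.inv()*R.from_matrix(Rt)).as_rotvec() if Rt is not None else np.zeros(3)
    print('pos',s['position'].round(1),'delta',(d/100).round(4),'ang',(a/np.pi).round(4),'q7',s['qpos'][6].round(2),'F',s['wrist_force'].round(1),'t',s['clock'],'g',s['grip_width'])
E
python3 -c "
from h import *
togo([588,204.3,18],-3.3)
print(arm.state()['dq'].round(3))"
```

```text
pos [588.9 195.5 103.1] delta [-0.0084 -0.0902  0.8511] ang [ 0.0009  0.0024 -0.0024] q7 -2.25 F [-1.3 -0.9 -1.1] t 3.6833 g 0.9950796633240043
[ 0.007 -0.088 -0.029  0.021 -0.049  0.057  0.005]
```

step_arm(
  delta_pos=[
    [0,0,0],
    [0,0,0],
  ],
  angular=[
    [0,0,0],
    [0,0,0],
  ],
  grip=[1,1],
)

```text
clock: 3.85
position: [588.4, 198.2, 111.3]
eef_rot: [-3.14, 0.099, -0.0]
wrist_force: [0.6, 1.2, 0.1]
grip_width: 1.0
```

```bash
python3 -c "
from h import *
togo([588,204.3,18],-3.3)
print(arm.state()['dq'].round(3))"
```

```text
pos [588.4 198.2 111.3] delta [-0.0084 -0.0601  0.933 ] ang [-0.     -0.0001 -0.0017] q7 -2.25 F [0.6 1.2 0.1] t 3.85 g 1.0001022111470368
[-0.002 -0.037 -0.01  -0.001 -0.002 -0.    -0.002]
```

step_arm(
  delta_pos=[
    [-0.01,-0.03,0.25],
    [-0.01,-0.06,0.5],
    [-0.01,-0.06,0.5],
    [-0.01,-0.06,0.5],
  ],
  angular=[
    [0,0,0],
    [0,0,0],
    [0,0,0],
    [0,0,0],
  ],
  grip=[1,1,1,1],
)

```text
clock: 4.18
position: [587.7, 204.8, 62.0]
eef_rot: [3.14, -0.097, 0.001]
wrist_force: [0.6, 0.9, 1.2]
grip_width: 0.998
```

```bash
python3 -c "
from h import *
togo([588,204.3,18],-3.3)
print(arm.state()['dq'].round(3))"
```

```text
pos [587.7 204.8  62. ] delta [0.003  0.0046 0.4404] ang [ 0.     -0.0002 -0.0014] q7 -2.29 F [0.6 0.9 1.2] t 4.1833 g 0.998146183768225
[ 0.007 -0.02  -0.01  -0.027 -0.004  0.012  0.005]
```

step_arm(
  delta_pos=[
    [0,0,0.22],
    [0,0,0.44],
    [0,0,0.44],
    [0,0,0.44],
    [0,0,0.44],
  ],
  angular=[
    [0,0,0],
    [0,0,0],
    [0,0,0],
    [0,0,0],
    [0,0,0],
  ],
  grip=[1,1,1,0.6,0.3],
  force=25,
)

```text
clock: 4.6
position: [588.9, 205.3, 19.0]
eef_rot: [-3.139, 0.098, -0.004]
wrist_force: [0.1, 1.0, 1.4]
grip_width: 0.893
```

step_arm(
  delta_pos=[
    [0,0,0],
    [0,0,0],
    [0,0,0],
    [0,0,0],
  ],
  angular=[
    [0,0,0],
    [0,0,0],
    [0,0,0],
    [0,0,0],
  ],
  grip=[0.3,0.2,0.2,0.2],
)

```text
clock: 4.93
position: [588.1, 205.1, 17.0]
eef_rot: [-3.14, 0.098, -0.001]
wrist_force: [0.3, -0.0, 0.1]
grip_width: 0.613
```

```bash
python3 -c "
from h import *
togo([588,204.3,18],-3.3)
im=arm.snapshot('wrist'); cv2.imwrite('pics/w3.png',im)
print(arm.state()['dq'].round(3))"
```

```text
pos [588.1 205.1  17. ] delta [-0.0004  0.0077 -0.0099] ang [-0.0001 -0.0002 -0.0014] q7 -2.31 F [ 0.3 -0.   0.1] t 4.9333 g 0.6126882389498273
[-0.004  0.006  0.002  0.002  0.    -0.001 -0.001]
```

View pics/w3.png

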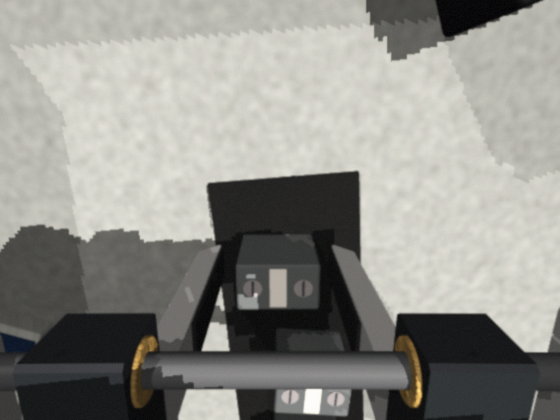

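step_arm(
  delta_pos=[
    [0,0,-0.01],
    [0,0,-0.01],
    [0,0,-0.01],
    [0,0,-0.01],
    [0,0,-0.01],
  ],
  angular=[
    [0,0,0],
    [0,0,0],
    [0,0,0],
    [0,0,0],
    [0,0,0],
  ],
  grip=[0.2,0.2,0.2,0.2,0.2],
)

```text
clock: 5.4
position: [587.9, 205.0, 17.6]
eef_rot: [-3.14, 0.097, -0.0]
wrist_force: [-0.7, -1.0, 5.8]
grip_width: 0.424
```

step_arm(
  delta_pos=[
    [0,0,-0.3],
    [0,0,-0.6],
    [0,0.2,-0.8],
    [0,0.5,-0.8],
    [0,0.85,-0.8],
  ],
  angular=[
    [0,0,0],
    [0,0,0],
    [0,0,0],
    [0,0,0],
    [0,0,0],
  ],
  grip=[0.2,0.2,0.2,0.2,0.2],
)

```text
clock: 5.82
position: [582.8, 120.9, 98.7]
eef_rot: [-3.139, 0.093, -0.003]
wrist_force: [1.6, -0.5, -1.7]
grip_width: 0.422
```

```bash
python3 - <<'E'
from h import *
from scipy.optimize import least_squares
c=np.load("w1c.npy",allow_pickle=True).item()
S=np.array
# (pixel, z, constraint 'x'/'y', value)
L=[]
for q in [(472,280),(479,480)]: L.append((S(q)/4+[120,40]-.5,30,1,30))
for q in [(498,290),(504,480)]: L.append((S(q)/4+[120,40]-.5,30,1,24))
for q in [(727,150),(717,480)]: L.append((S(q)/4+[120,40]-.5,30,1,-30))
for q in [(62,128),(335,128)]: L.append((S(q)/4+[220,40]-.5,54,0,70))
for q,y in [((150,113),20),((320,113),-20)]: L.append((S(q)/4+[210,140]-.5,52,1,y))
# head top centre (229,482)/4 -> z=81+13*cos35
hx=-85-13*np.sin(np.radians(35)); hz=81+13*np.cos(np.radians(35))
qh=S((226.5,484.))/4+[210,140]-.5
L.append((qh,hz,0,hx)); L.append((qh,hz,1,0))
P=S([back(l[0],l[1],c)[0] for l in L])
def f(p):
    Rz=R.from_euler('z',p[2],degrees=True).as_matrix(); q=(P-[p[0],p[1],0])@Rz
    return S([q[i,l[2]]-l[3] for i,l in enumerate(L)])
r=least_squares(f,[538,-76,-10],loss='soft_l1'); print(r.x.round(2),f(r.x).round(1))
Rz=R.from_euler('z',r.x[2],degrees=True).as_matrix()
q=np.array([(114,128),(297,133),(294,247),(113,241)])/4+[220,40]-0.5
print(((back(q,62,c)-[r.x[0],r.x[1],0])@Rz).round(1))
o=S([r.x[0],r.x[1],0]); print(o+Rz@[31,0,0],o+Rz@[7,0,0])
togo(o+Rz@[31,0,90],r.x[2])
E
```

```text
[538.37 -75.86 -10.24] [ 0.4 -0.4  0.2 -0.7 -0.1 -0.1 -0.3  0.4  0.1 -0.1 -0.1  0.6]
[[ 69.2  17.5  62. ]
 [ 68.6 -21.5  62. ]
 [ 45.5 -21.4  62. ]
 [ 46.2  18.   62. ]]
[568.87374938 -81.37748847   0.        ] [545.2563834  -77.10899645   0.        ]
pos [582.8 120.9  98.7] delta [-0.0195  2.028   0.0842] ang [-0.0004 -0.0006  0.038 ] q7 -2.13 F [ 1.6 -0.5 -1.7] t 5.8167 g 0.42218892512893536
```

step_arm(
  delta_pos=[
    [-0.01,0.3,0],
    [-0.01,0.6,0],
    [-0.02,0.98,0],
  ],
  angular=[
    [0,0,0],
    [0,0,0],
    [0,0,0],
  ],
  grip=[0.2,0.2,0.2],
)

```text
clock: 6.07
position: [574.2, 22.4, 97.5]
eef_rot: [-3.139, 0.095, -0.0]
wrist_force: [1.1, 0.4, -1.2]
grip_width: 0.425
```

step_arm(
  delta_pos=[
    [0,0.3,0],
    [0,0.6,0],
    [0,0.98,0],
    [0,0.98,0],
    [0,0.98,0],
  ],
  angular=[
    [0,0,0.01],
    [0,0,0.03],
    [0,0,0.038],
    [0,0,0.038],
    [0,0,0.038],
  ],
  grip=[0.2,0.2,0.2,0.2,0.2],
)

```text
clock: 6.48
position: [568.1, -77.6, 97.2]
eef_rot: [3.128, -0.29, -0.001]
wrist_force: [1.0, 0.3, -1.4]
grip_width: 0.425
```

```bash
cat >> h.py <<'E'
O=np.array([538.37,-75.86,0]); YAW=-10.24
RZ=R.from_euler('z',YAW,degrees=True).as_matrix()
J=lambda p: O+RZ@np.array(p,float)
E
python3 - <<'E'
from h import *
togo(J([31,0,36]),YAW)
im=arm.snapshot('wrist'); cv2.imwrite('pics/w4.png',im)
togo(J([31,0,36]),YAW)
E
```

```text
pos [568.1 -77.6  97.2] delta [0.015  0.0349 0.6122] ang [ 0.0002  0.0001 -0.0021] q7 -1.89 F [ 1.   0.3 -1.4] t 6.4833 g 0.42473345966484494
pos [568.3 -75.7  97.3] delta [0.0164 0.0547 0.6127] ang [-0.0001  0.0001 -0.0012] q7 -1.89 F [-0.3  0.2 -1.8] t 6.5333 g 0.4233373872168815
```

View pics/w4.png

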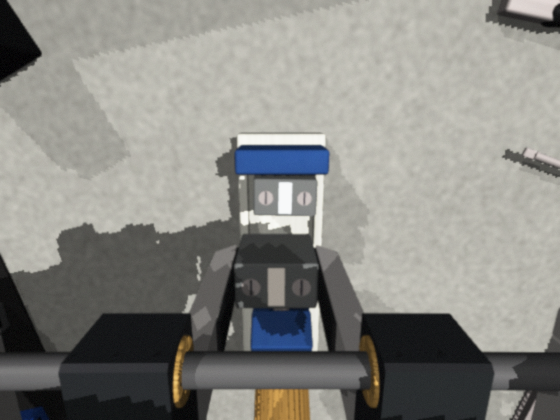

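step_arm(
  delta_pos=[
    [0.02,0.05,0.1],
    [0.02,0.05,0.3],
    [0.02,0.05,0.5],
    [0.02,0.05,0.5],
    [0.02,0.05,0.5],
  ],
  angular=[
    [0,0,0],
    [0,0,0],
    [0,0,0],
    [0,0,0],
    [0,0,0],
  ],
  grip=[0.2,0.2,0.2,0.2,0.2],
)

```text
clock: 6.95
position: [568.9, -79.6, 46.5]
eef_rot: [-3.128, 0.282, 0.004]
wrist_force: [0.9, -0.8, 0.1]
grip_width: 0.426
```

```bash
python3 - <<'E'
from h import *
togo(J([31,0,35]),YAW)
im=arm.snapshot('wrist'); cv2.imwrite('pics/w5.png',im[120:,140:420])
togo(J([31,0,35]),YAW)
E
```

```text
pos [568.9 -79.6  46.5] delta [0.0033 0.018  0.1149] ang [-0.0002  0.0007 -0.0003] q7 -1.91 F [ 0.9 -0.8  0.1] t 6.95 g 0.4262156199139469
pos [569.6 -79.7  47.5] delta [-0.0037  0.0173  0.1246] ang [-0.0001  0.0002 -0.0004] q7 -1.91 F [-0.2  0.5  0.5] t 7.0 g 0.4248216176278901
```

View pics/w5.png

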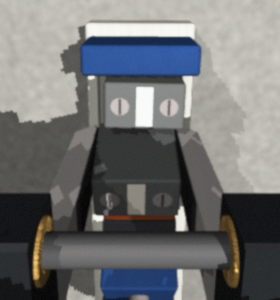

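step_arm(
  delta_pos=[
    [0,0.02,0.06],
    [0,0.02,0.12],
    [0,0.02,0.12],
    [0.02,0.02,0.12],
    [0.04,0.02,0.12],
    [0.04,0.02,0.12],
  ],
  angular=[
    [0,0,0],
    [0,0,0],
    [0,0,0],
    [0,0,0],
    [0,0,0],
    [0,0,0],
  ],
  grip=[0.2,0.2,0.2,0.2,0.2,0.2],
)

```text
clock: 7.5
position: [571.5, -83.0, 35.1]
eef_rot: [3.129, -0.284, -0.006]
wrist_force: [-10.9, 2.3, 4.0]
grip_width: 0.422
```

```bash
python3 - <<'E'
from h import *
togo(J([34,0,35]),YAW)
im=arm.snapshot('wrist'); cv2.imwrite('pics/w6.png',im[120:,140:420])
togo(J([34,0,35]),YAW)
E
```

```text
pos [571.5 -83.   35.1] delta [ 0.0016 -0.0114  0.0013] ang [ 0.0001  0.0013 -0.0008] q7 -1.91 F [-10.9   2.3   4. ] t 7.5 g 0.42164004247012815
pos [571.4 -83.   35.1] delta [ 0.0017 -0.0118  0.0013] ang [ 0.0001  0.0012 -0.0008] q7 -1.91 F [-10.8   1.2   3.2] t 7.55 g 0.4210217288482486
```

View pics/w6.png

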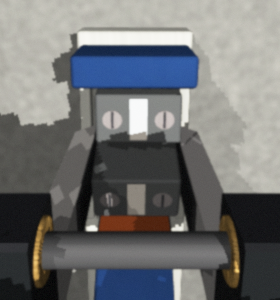

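step_arm(
  delta_pos=[
    [-0.01,0,0],
    [-0.01,0,0],
    [-0.01,0,0],
    [-0.01,0,0],
    [-0.01,0,0],
  ],
  angular=[
    [0,0,0],
    [0,0,0],
    [0,0,0],
    [0,0,0],
    [0,0,0],
  ],
  grip=[0.2,0.8,0.8,0.8,0.8],
)

```text
clock: 7.97
position: [572.5, -83.2, 35.7]
eef_rot: [-3.129, 0.285, -0.001]
wrist_force: [0.0, -0.6, 0.9]
grip_width: 0.672
```

step_arm(
  delta_pos=[
    [0,0,-0.2],
    [0,0,-0.5],
    [0,0,-0.8],
    [0,-0.1,-0.95],
  ],
  angular=[
    [0,0,0],
    [0,0,0],
    [0,0,0],
    [0,0,0],
  ],
  grip=[0.9,1,1,1],
)

```text
clock: 8.3
position: [574.9, -75.0, 133.7]
eef_rot: [3.128, -0.288, 0.005]
wrist_force: [0.9, -0.2, 0.8]
grip_width: 0.954
```

```bash
python3 - <<'E'
from h import *
togo([523.5,189.7,100],-6.8)
im=arm.snapshot('wrist'); cv2.imwrite('pics/w7.png',im)
togo([523.5,189.7,100],-6.8)
E
```

```text
pos [574.9 -75.  133.7] delta [-0.9897 -2.5085  0.3325] ang [ 0.0002 -0.001  -0.0207] q7 -1.87 F [ 0.9 -0.2  0.8] t 8.3 g 0.9541274163516293
pos [576.3 -71.8 135.6] delta [-0.9922 -2.4766  0.3516] ang [-0.0002 -0.0019 -0.0198] q7 -1.87 F [1.5 2.3 3.6] t 8.35 g 0.9846249615336712
```

View pics/w7.png

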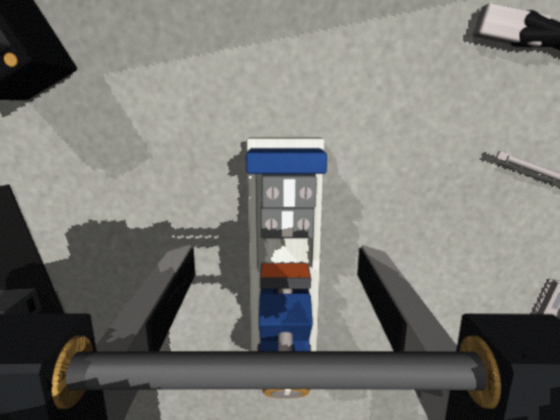

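step_arm(
  delta_pos=[
    [-0.11,-0.28,0],
    [-0.22,-0.56,0],
    [-0.33,-0.83,0],
  ],
  angular=[
    [0,0,0],
    [0,0,0],
    [0,0,0],
  ],
  grip=[1,1,1],
)

```text
clock: 8.6
position: [556.2, 15.3, 130.5]
eef_rot: [-3.128, 0.286, -0.001]
wrist_force: [0.1, 0.4, -0.4]
grip_width: 1.0
```

step_arm(
  delta_pos=[
    [-0.11,-0.28,0],
    [-0.22,-0.56,0],
    [-0.33,-0.83,0],
  ],
  angular=[
    [0,0,0],
    [0,0,0],
    [0,0,0],
  ],
  grip=[1,1,1],
)

```text
clock: 8.85
position: [538.6, 103.4, 130.5]
eef_rot: [-3.128, 0.284, -0.0]
wrist_force: [0.8, 0.7, -1.1]
grip_width: 0.998
```

step_arm(
  delta_pos=[
    [-0.11,-0.28,0.05],
    [-0.22,-0.56,0.15],
    [-0.33,-0.82,0.3],
    [-0.33,-0.82,0.35],
    [-0.33,-0.82,0.35],
    [-0.33,-0.82,0.35],
  ],
  angular=[
    [0,0,-0.02],
    [0,0,-0.02],
    [0,0,-0.02],
    [0,0,-0.02],
    [0,0,-0.02],
    [0,0,-0.02],
  ],
  grip=[1,1,1,1,1,1],
)

```text
clock: 9.35
position: [521.4, 188.0, 95.3]
eef_rot: [3.136, -0.186, -0.001]
wrist_force: [-0.3, -0.1, 0.5]
grip_width: 1.0
```

```bash
python3 - <<'E'
from h import *
togo([523.5,189.7,18],-6.8)
c=arm.calibration('wrist')
im=arm.snapshot('wrist'); cv2.imwrite('pics/w8.png',im)
np.save('w8c.npy',c,allow_pickle=True)
togo([523.5,189.7,18],-6.8)
E
```

```text
pos [521.4 188.   95.3] delta [ 0.0196 -0.0194  0.773 ] ang [ 0.0001  0.0001 -0.    ] q7 -2.35 F [-0.3 -0.1  0.5] t 9.35 g 1.0004727051884368
pos [521.8 187.6  95.7] delta [ 0.0147 -0.0227  0.7768] ang [ 0.0001 -0.0001 -0.0003] q7 -2.35 F [ 0.3 -0.  -0.4] t 9.4 g 1.0005943982713168
```

View pics/w8.png

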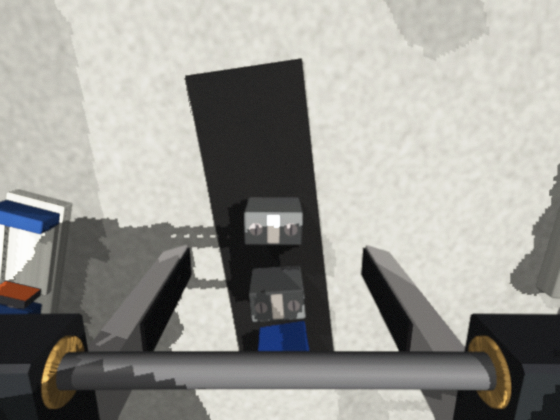

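```bash
python3 - <<'E'
from h import *
c=np.load('w8c.npy',allow_pickle=True).item()
Rz=R.from_euler('z',-6.8,degrees=True).as_matrix()
P=np.array([[12,20,45],[12,-20,45],[-12,-20,45],[-12,20,45.]])@Rz.T+[523.5,189.7,0]
q=proj(P,c);print(q.round(1))
im=cv2.imread('pics/w8.png');big=cv2.resize(im[180:340,220:330],None,fx=4,fy=4,interpolation=cv2.INTER_CUBIC)
cv2.polylines(big,[((q+.5-[220,180])*4).astype(int)],True,(0,255,0),1);cv2.imwrite('pics/w8b.png',big)
E
```

```text
[[244.2 211. ]
 [303.2 211. ]
 [302.5 243.9]
 [245.1 243.9]]
```

View pics/w8b.png

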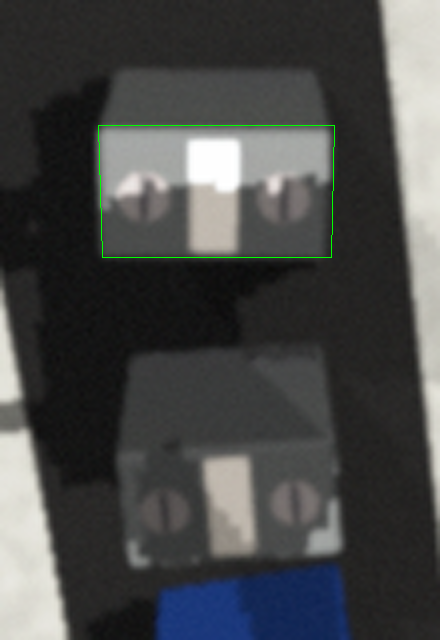

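step_arm(
  delta_pos=[
    [0.01,-0.02,0.25],
    [0.01,-0.02,0.5],
    [0.01,-0.02,0.7],
    [0.01,-0.02,0.77],
    [0.01,-0.02,0.77],
    [0.01,-0.02,0.77],
    [0.01,-0.02,0.77],
  ],
  angular=[
    [0,0,0],
    [0,0,0],
    [0,0,0],
    [0,0,0],
    [0,0,0],
    [0,0,0],
    [0,0,0],
  ],
  grip=[1,1,1,0.8,0.6,0.5,0.4],
  force=25,
)

```text
clock: 9.98
position: [523.4, 190.4, 19.9]
eef_rot: [-3.135, 0.187, -0.003]
wrist_force: [0.1, -0.7, 1.2]
grip_width: 0.757
```

step_arm(
  delta_pos=[
    [0,0,0],
    [0,0,0],
    [0,0,0],
    [0,0,0],
    [0,0,0],
    [0,0,0],
  ],
  angular=[
    [0,0,0],
    [0,0,0],
    [0,0,0],
    [0,0,0],
    [0,0,0],
    [0,0,0],
  ],
  grip=[0.2,0.2,0.2,0.2,0.2,0.2],
)

```text
clock: 10.48
position: [522.7, 190.4, 18.7]
eef_rot: [-3.136, 0.186, -0.0]
wrist_force: [-0.9, -1.3, 4.7]
grip_width: 0.423
```

step_arm(
  delta_pos=[
    [0,0,-0.3],
    [0,0,-0.6],
    [0,0.2,-0.8],
    [0,0.5,-0.8],
    [0,0.85,-0.8],
  ],
  angular=[
    [0,0,0],
    [0,0,0],
    [0,0,0],
    [0,0,0],
    [0,0,0],
  ],
  grip=[0.2,0.2,0.2,0.2,0.2],
)

```text
clock: 10.9
position: [512.8, 106.5, 99.7]
eef_rot: [-3.135, 0.182, -0.004]
wrist_force: [1.3, -0.2, -0.9]
grip_width: 0.423
```

```bash
python3 - <<'E'
from h import *
togo(J([6,0,97]),YAW)
E
```

```text
pos [512.8 106.5  99.7] delta [0.5248 1.786  0.0258] ang [-0.0004 -0.0007  0.02  ] q7 -2.19 F [ 1.3 -0.2 -0.9] t 10.9 g 0.42348095666559166
```

step_arm(
  delta_pos=[
    [0.1,0.3,0],
    [0.2,0.6,0],
    [0.27,0.9,0],
  ],
  angular=[
    [0,0,0],
    [0,0,0],
    [0,0,0],
  ],
  grip=[0.2,0.2,0.2],
)

```text
clock: 11.15
position: [528.8, 11.8, 98.6]
eef_rot: [3.136, -0.186, 0.001]
wrist_force: [1.2, -1.0, -1.2]
grip_width: 0.424
```

step_arm(
  delta_pos=[
    [0.1,0.3,0],
    [0.2,0.6,0],
    [0.26,0.88,0],
    [0.26,0.88,0],
    [0.26,0.88,0],
    [0.26,0.88,0],
  ],
  angular=[
    [0,0,0.01],
    [0,0,0.02],
    [0,0,0.02],
    [0,0,0.02],
    [0,0,0.02],
    [0,0,0.02],
  ],
  grip=[0.2,0.2,0.2,0.2,0.2,0.2],
)

```text
clock: 11.65
position: [543.8, -76.3, 98.3]
eef_rot: [-3.128, 0.284, 0.001]
wrist_force: [-0.7, -0.3, -0.8]
grip_width: 0.427
```

```bash
python3 - <<'E'
from h import *
togo(J([6,0,48]),YAW)
E
```

```text
pos [543.8 -76.3  98.3] delta [0.0056 0.0054 0.5034] ang [-0.0001  0.0001 -0.0007] q7 -1.88 F [-0.7 -0.3 -0.8] t 11.65 g 0.42682982325891167
```

step_arm(
  delta_pos=[
    [0.01,0.01,0.2],
    [0.01,0.01,0.4],
    [0.01,0.01,0.5],
    [0.01,0.01,0.5],
    [0.01,0.01,0.5],
  ],
  angular=[
    [0,0,0],
    [0,0,0],
    [0,0,0],
    [0,0,0],
    [0,0,0],
  ],
  grip=[0.2,0.2,0.2,0.2,0.2],
)

```text
clock: 12.07
position: [544.8, -77.2, 48.6]
eef_rot: [-3.128, 0.282, 0.001]
wrist_force: [-0.2, 0.2, 0.3]
grip_width: 0.42
```

```bash
python3 - <<'E'
from h import *
im=arm.snapshot('wrist'); cv2.imwrite('pics/w9.png',im[120:,140:420])
togo(J([6,0,36]),YAW)
E
```

```text
pos [545.2 -77.5  49.1] delta [-0.01   -0.0038  0.1314] ang [-0.0001 -0.0001 -0.0005] q7 -1.92 F [ 0.2 -0.6  0.4] t 12.1167 g 0.42916761300494427
```

View pics/w9.png

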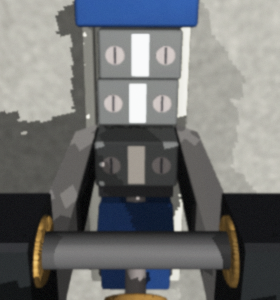

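step_arm(
  delta_pos=[
    [-0.01,0,0.06],
    [-0.01,0,0.13],
    [-0.01,0,0.13],
    [0.01,0,0.13],
    [0.03,0,0.13],
    [0.04,0,0.13],
    [0.04,0,0.13],
  ],
  angular=[
    [0,0,0],
    [0,0,0],
    [0,0,0],
    [0,0,0],
    [0,0,0],
    [0,0,0],
    [0,0,0],
  ],
  grip=[0.2,0.2,0.2,0.2,0.2,0.2,0.2],
)

```text
clock: 12.7
position: [547.4, -78.7, 35.0]
eef_rot: [3.129, -0.285, -0.005]
wrist_force: [-10.1, 1.3, 6.9]
grip_width: 0.42
```

```bash
python3 - <<'E'
from h import *
im=arm.snapshot('wrist'); cv2.imwrite('pics/w10.png',im[120:,140:420])
togo(J([9.8,0,36]),YAW)
E
```

```text
pos [547.4 -78.7  35. ] delta [ 0.0042 -0.0121 -0.0097] ang [ 0.0001  0.001  -0.0009] q7 -1.93 F [-8.8  1.4  4.3] t 12.75 g 0.42098347014058407
```

View pics/w10.png

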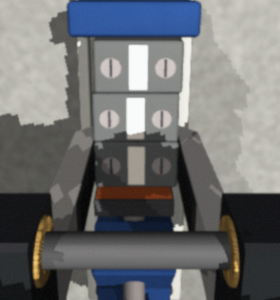

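step_arm(
  delta_pos=[
    [-0.01,0,0],
    [-0.01,0,0],
    [-0.01,0,0],
    [-0.01,0,0],
    [-0.01,0,0],
  ],
  angular=[
    [0,0,0],
    [0,0,0],
    [0,0,0],
    [0,0,0],
    [0,0,0],
  ],
  grip=[0.2,0.8,0.8,0.8,0.8],
)

```text
clock: 13.17
position: [548.0, -78.8, 35.5]
eef_rot: [-3.129, 0.285, -0.0]
wrist_force: [-0.4, 1.1, 0.5]
grip_width: 0.671
```

step_arm(
  delta_pos=[
    [0,0,-0.2],
    [0,0,-0.5],
    [0,0,-0.8],
    [0,0,-1],
    [0,0,-1],
  ],
  angular=[
    [0,0,0],
    [0,0,0],
    [0,0,0],
    [0,0,0],
    [0,0,0],
  ],
  grip=[0.7,0.7,0.7,0.7,0.7],
)

```text
clock: 13.58
position: [549.9, -78.9, 139.6]
eef_rot: [3.128, -0.285, 0.009]
wrist_force: [1.6, 0.2, -0.1]
grip_width: 0.707
```

```bash
python3 - <<'E'
from h import *
im=arm.snapshot('wrist'); cv2.imwrite('pics/w11.png',im)
togo(J([-110,0,150]),YAW)
E
```

```text
pos [549.  -79.  137.4] delta [-1.2094 -0.0081 -0.1305] ang [ 0.0001 -0.0012 -0.0009] q7 -1.86 F [-0.4  0.6 -0.5] t 13.6333 g 0.7013120958071745
```

View pics/w11.png

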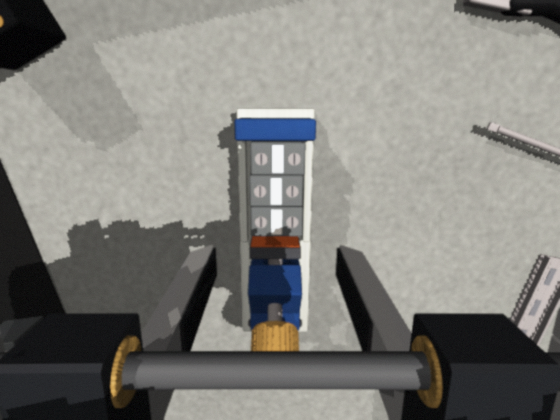

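step_arm(
  delta_pos=[
    [-0.1,0,-0.1],
    [-0.25,0,-0.2],
    [-0.4,0,-0.3],
    [-0.55,0,-0.3],
    [-0.7,0,-0.3],
    [-0.8,0,-0.3],
    [-0.9,0,-0.3],
    [-1,0,-0.3],
  ],
  angular=[
    [0,0,-0.039],
    [0,0,-0.078],
    [0,0,-0.117],
    [0,0,-0.156],
    [0,0,-0.195],
    [0,0,-0.234],
    [0,0,-0.273],
    [0,0,-0.31],
  ],
  grip=[0.7,0.7,0.7,0.7,0.7,0.7,0.7,0.7],
)

```text
clock: 14.3
position: [448.5, -60.6, 164.6]
eef_rot: [-2.894, -1.221, 0.001]
wrist_force: [-0.1, 0.1, -0.6]
grip_width: 0.7
```

step_arm(
  delta_pos=[
    [0,0,0],
    [0,0,0],
    [0,0,0],
    [0,0,0],
    [0,0,0],
    [0,0,0],
    [0,0,0],
    [0,0,0],
  ],
  angular=[
    [0,0,-0.039],
    [0,0,-0.078],
    [0,0,-0.117],
    [0,0,-0.156],
    [0,0,-0.195],
    [0,0,-0.234],
    [0,0,-0.273],
    [0,0,-0.31],
  ],
  grip=[0.7,0.7,0.7,0.7,0.7,0.7,0.7,0.7],
)

```text
clock: 14.97
position: [449.0, -60.6, 164.6]
eef_rot: [-1.986, -2.433, 0.0]
wrist_force: [0.3, -0.2, 0.2]
grip_width: 0.698
```

step_arm(
  delta_pos=[
    [0,0,0],
    [0,0,0],
    [0,0,0],
    [0,0,0],
    [0,0,0],
    [0,0,0],
    [0,0,0],
    [0,0,0],
  ],
  angular=[
    [0,0,-0.039],
    [0,0,-0.078],
    [0,0,-0.117],
    [0,0,-0.156],
    [0,0,-0.195],
    [0,0,-0.234],
    [0,0,-0.273],
    [0,0,-0.31],
  ],
  grip=[0.7,0.7,0.7,0.7,0.7,0.7,0.7,0.7],
)

```text
clock: 15.63
position: [449.1, -60.6, 164.7]
eef_rot: [-0.616, -3.08, -0.001]
wrist_force: [0.2, -0.6, -0.7]
grip_width: 0.699
```

```bash
cat >> h.py <<'E'
H=J([-85,0,81]); s35,c35=np.sin(np.radians(35)),np.cos(np.radians(35))
A=RZ@np.array([-s35,0,c35])
def RS(psi): # psi deg: tool x turned about tool z from the pose with tool x = "-jig x"
    B=np.c_[RZ@[-c35,0,-s35],RZ@[0,1,0],-A]
    return B@R.from_euler('z',psi,degrees=True).as_matrix()
E
python3 - <<'E'
from h import *
print(np.linalg.det(RS(0)),H)
togo(H+A*44,Rt=RS(0)); print(arm.state()['qpos'].round(2))
E
```

```text
1.0000000000000007 [454.72390213 -60.7493974   81.        ]
pos [449.1 -60.6 164.7] delta [ 0.1933 -0.0337  0.4769] ang [-0.0209 -0.194  -0.0668] q7 0.95 F [ 0.2 -0.6 -0.7] t 15.6333 g 0.6992413028384642
[ 0.98  0.3  -1.04  2.04  0.32  0.97  0.95]
```

step_arm(
  delta_pos=[
    [0.03,0,0.0],
    [0.06,-0.01,0.08],
    [0.1,-0.02,0.16],
    [0.14,-0.03,0.25],
    [0.17,-0.03,0.35],
    [0.19,-0.03,0.47],
    [0.19,-0.03,0.47],
    [0.19,-0.03,0.47],
  ],
  angular=[
    [-0.003,-0.035,-0.012],
    [-0.007,-0.07,-0.024],
    [-0.011,-0.105,-0.036],
    [-0.015,-0.14,-0.048],
    [-0.019,-0.175,-0.06],
    [-0.021,-0.194,-0.067],
    [-0.021,-0.194,-0.067],
    [-0.021,-0.194,-0.067],
  ],
  grip=[0.7,0.7,0.7,0.7,0.7,0.7,0.7,0.7],
)

```text
clock: 16.3
position: [430.5, -77.3, 127.5]
eef_rot: [0.324, 2.625, -0.151]
wrist_force: [-0.1, -0.4, 0.5]
grip_width: 0.698
```

```bash
python3 - <<'E'
from h import *
togo(H+A*44,Rt=RS(0)); print(arm.state()['qpos'].round(2))
c=arm.calibration('wrist');im=arm.snapshot('wrist')
e1=RZ@[0,1,0]; e2=np.cross(A,e1); t=np.linspace(0,2*np.pi,60)
for k,col in [(13,(0,255,0)),(-13,(255,0,255))]:
    q=proj(H+A*k+18*(np.cos(t)[:,None]*e1+np.sin(t)[:,None]*e2),c); cv2.polylines(im,[(q+.5).astype(int)],True,col,1)
cv2.imwrite('pics/w12.png',im)
im=arm.snapshot('scene'); cv2.imwrite('pics/s12.png',im)
togo(H+A*44,Rt=RS(0))
E
```

```text
pos [430.5 -77.3 127.5] delta [0.0983 0.2066 0.0545] ang [-0.0264 -0.0351 -0.0133] q7 0.59 F [-0.1 -0.4  0.5] t 16.3 g 0.6980830763121487
[ 1.14  0.02 -1.15  2.47  0.8   0.26  0.59]
pos [429.9 -77.6 127.1] delta [0.0913 0.211  0.0531] ang [-0.0266 -0.0356 -0.0133] q7 0.59 F [-0.2  0.4 -0.1] t 16.4 g 0.6977914922249062
```

View pics/w12.png

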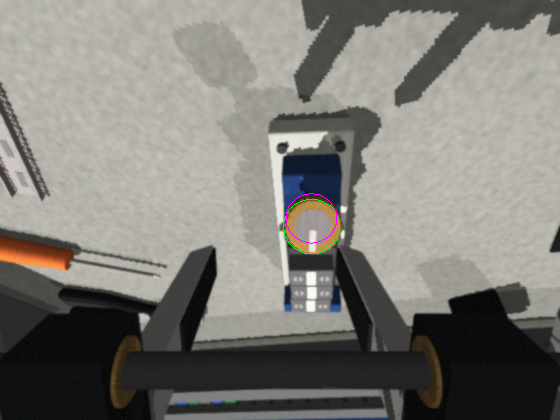

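View pics/s12.png

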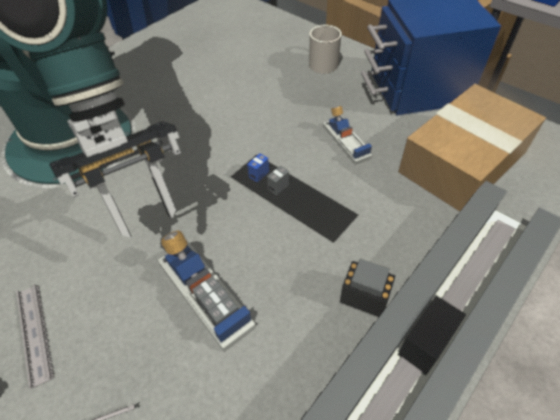

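```bash
cat > kin.py <<'E'
import numpy as np, itertools
from scipy.spatial.transform import Rotation as R
from scipy.optimize import least_squares
D=[([1.28348795,0.41800984,-0.01029132,1.61413033,0.00470347,1.11067507,-0.05300357],[151.983,-605.877,204.82],[-3.11673054,-0.384992392,0.000382]),
([0.437,0.219,-0.392,1.902,0.095,1.038,-1.732],[497.0,-76.7,205.6],[-3.1291,0.2614,-0.0016]),
([0.027,0.325,-0.537,1.789,0.185,1.076,-2.304],[514.4,193.4,205.7],[-3.1297,0.247,-0.0001]),
([0.98,0.3,-1.04,2.04,0.32,0.97,0.95],[449.1,-60.6,164.7],[-0.616,-3.08,-0.001]),
([1.14,0.02,-1.15,2.47,0.8,0.26,0.59],[430.5,-77.3,127.5],[0.324,2.625,-0.151])]
def fk(q,p,s):
    d1,d3,d5,d7,a1,a3,a5,a7,o1,o3,o5,o7=p
    y=lambda t:R.from_euler('y',t); z=lambda t:R.from_euler('z',t)
    Rm=z(s[0]*q[0]+o1); t=np.array([0,0,d1])+Rm.apply([a1,0,0]); Rm=Rm*y(q[1]); 
    Rm=Rm*z(s[1]*q[2]+o3); t=t+Rm.apply([a3,0,d3]); Rm=Rm*y(q[3])
    t=t+Rm.apply([a5,0,0]); Rm=Rm*z(s[2]*q[4]+o5); t=t+Rm.apply([0,0,d5]); Rm=Rm*y(q[5])
    t=t+Rm.apply([a7,0,0]); Rm=Rm*z(s[3]*q[6]+o7); t=t+Rm.apply([0,0,d7])
    return t,Rm
def res(p,s):
    r=[]
    for q,x,rv in D:
        t,Rm=fk(q,p,s); r+=list((t-x)/5); r+=list((Rm.inv()*R.from_rotvec(rv)).as_rotvec()*20)
    r+=list(np.array(p[4:8])/200)
    return np.array(r)
if __name__=="__main__":
    best=[]
    for s in itertools.product([1,-1],repeat=4):
      for o7 in (0,np.pi/2,np.pi,-np.pi/2):
        p0=[350,400,400,250,0,0,0,0,0,0,0,o7]
        try: f=least_squares(res,p0,args=(s,),max_nfev=400)
        except Exception as e: continue
        best.append((f.cost,s,f.x))
    best.sort(key=lambda b:b[0])
    for b in best[:4]: print(round(b[0],2),b[1],b[2].round(3))
    np.save('kin.npy',np.r_[best[0][2],best[0][1]])
E
python3 kin.py
```

```text
0.63 (-1, -1, -1, -1) [ 3.08206e+02  5.07102e+02  4.78818e+02  3.44514e+02  3.56100e+00
 -1.55700e+01  1.64350e+01 -7.69000e+00 -3.40000e-02 -2.20000e-02
  7.00000e-03  1.51500e+00]
0.63 (-1, -1, -1, -1) [ 3.08206e+02  5.07102e+02  4.78818e+02  3.44514e+02  3.56100e+00
 -1.55700e+01  1.64350e+01 -7.69000e+00 -3.40000e-02 -2.20000e-02
  7.00000e-03  1.51500e+00]
0.63 (-1, -1, -1, -1) [ 3.08206e+02  5.07102e+02  4.78818e+02  3.44514e+02  3.56100e+00
 -1.55700e+01  1.64350e+01 -7.69000e+00 -3.40000e-02 -2.20000e-02
  7.00000e-03  1.51500e+00]
0.63 (-1, -1, -1, -1) [ 3.08206e+02  5.07102e+02  4.78818e+02  3.44514e+02  3.56100e+00
 -1.55700e+01  1.64350e+01 -7.69000e+00 -3.40000e-02 -2.20000e-02
  7.00000e-03 -4.76800e+00]
```

```bash
cat > ik.py <<'E'
from kin import *
from h import H,A,RS,J,RZ,YAW
k=np.load('kin.npy'); p,s=k[:12],k[12:]
lo=np.array([-2.81,-.39,-1.27,.06,-1.19,.19,-2.82]); hi=np.array([2.81,2.02,1.25,2.57,4.33,2,2.82])
def ik(t,Rt,q3,q0):
    def f(q6):
        q=np.r_[q6[:2],q3,q6[2:]]; x,Rm=fk(q,p,s)
        return np.r_[(x-t)/100,(Rm.inv()*R.from_matrix(Rt)).as_rotvec()]
    r=least_squares(f,np.r_[q0[:2],q0[3:]],max_nfev=200)
    return np.r_[r.x[:2],q3,r.x[2:]],np.linalg.norm(r.fun)
if __name__=="__main__":
    q0=np.array([1.14,.02,-1.15,2.47,.8,.26,.59])
    for d in (-16,0,20,44):
        for q3 in np.arange(-1.2,1.3,.3):
            best=None
            for g in ([.5,.3,q3,2.2,.3,.4,0.9],[1.14,.02,q3,2.47,.8,.26,.59],[0,.3,q3,2.2,-.5,.4,.9]):
                q,e=ik(H+A*d,RS(0),q3,np.array(g))
                if e<.02:
                    m=np.minimum(q-lo,hi-q)[:6].min()
                    if best is None or m>best[1]: best=(q,m)
            print(d,q3.round(1),None if best is None else (best[0].round(2),best[1].round(2)))
E
python3 ik.py
```

```text
-16 -1.2 (array([ 1.11,  0.55, -1.2 ,  2.52,  2.09,  0.56, -0.45]), np.float64(0.05))
-16 -0.9 (array([ 0.88,  0.37, -0.9 ,  2.51,  2.27,  0.38, -0.71]), np.float64(0.06))
-16 -0.6 (array([ 0.61,  0.29, -0.6 ,  2.51,  2.48,  0.29, -0.97]), np.float64(0.06))
-16 -0.3 (array([ 0.31,  0.27, -0.3 ,  2.54, -0.42, -0.29,  1.88]), np.float64(-0.48))
-16 0.0 (array([ 0.04,  0.26,  0.  ,  2.54, -0.15, -0.27,  1.6 ]), np.float64(-0.46))
-16 0.3 (array([-0.22,  0.27,  0.3 ,  2.54,  0.15, -0.27,  1.28]), np.float64(-0.46))
-16 0.6 (array([-0.48,  0.31,  0.6 ,  2.54,  0.47, -0.3 ,  0.94]), np.float64(-0.49))
-16 0.9 (array([-0.78,  0.39,  0.9 ,  2.51,  3.92,  0.33, -2.58]), np.float64(0.06))
-16 1.2 (array([-0.96,  0.6 ,  1.2 ,  2.53,  1.04, -0.57,  0.26]), np.float64(-0.76))
0 -1.2 (array([ 1.13,  0.43, -1.2 ,  2.53,  2.06,  0.47, -0.47]), np.float64(0.04))
0 -0.9 (array([ 0.89,  0.28, -0.9 ,  2.53,  2.25,  0.31, -0.72]), np.float64(0.04))
0 -0.6 (array([ 0.62,  0.22, -0.6 ,  2.53,  2.46,  0.24, -0.96]), np.float64(0.04))
0 -0.3 (array([ 0.31,  0.21, -0.3 ,  2.55, -0.46, -0.25,  1.91]), np.float
[... 1265 characters left out ...]
p.float64(-0.08))
44 -0.9 (array([ 0.94,  0.03, -0.9 ,  2.56,  2.17,  0.08, -0.7 ]), np.float64(-0.11))
44 -0.6 (array([ 0.65,  0.02, -0.6 ,  2.56,  2.26,  0.07, -0.8 ]), np.float64(-0.12))
44 -0.3 (array([ 0.35,  0.02, -0.3 ,  2.56,  2.34,  0.06, -0.88]), np.float64(-0.13))
44 0.0 (array([ 0.06,  0.02,  0.  ,  2.56,  2.42,  0.06, -0.96]), np.float64(-0.13))
44 0.3 (array([-0.24,  0.02,  0.3 ,  2.55,  2.52,  0.05, -1.05]), np.float64(-0.14))
44 0.6 (array([-0.54,  0.03,  0.6 ,  2.55,  2.65,  0.05, -1.19]), np.float64(-0.14))
44 0.9 (array([-0.84,  0.05,  0.9 ,  2.58, -0.1 , -0.08,  1.54]), np.float64(-0.27))
44 1.2 (array([-1.14,  0.07,  1.2 ,  2.55,  3.57,  0.04, -2.14]), np.float64(-0.15))
```

```bash
cat > sim.py <<'E'
from ik import *
from h import *
def simpath(q,t,Rt,n=40,lam=1e-3):
    q=np.array(q,float)
    x0,R0=fk(q,p,s); rv=(R0.inv()*R.from_matrix(Rt)).as_rotvec()
    for i in range(1,n+1):
        tt=x0+(t-x0)*i/n; RR=R0*R.from_rotvec(rv*i/n)
        for _ in range(3):
            x,Rm=fk(q,p,s); e=np.r_[(tt-x)/300,(Rm.inv()*RR).as_rotvec()]
            Jm=np.zeros((6,7))
            for j in range(7):
                dq=q.copy(); dq[j]+=1e-5; x2,R2=fk(dq,p,s); Jm[:,j]=np.r_[(x2-x)/300,(Rm.inv()*R2).as_rotvec()]/1e-5
            q=np.clip(q+Jm.T@np.linalg.solve(Jm@Jm.T+lam*np.eye(6),e),lo,hi)
    x,Rm=fk(q,p,s)
    return q,np.linalg.norm(x-t),np.degrees((Rm.inv()*R.from_matrix(Rt)).magnitude())
if __name__=="__main__":
    q=arm.state()['qpos']; print(q.round(3))
    for d in (20,10,0,-16):
        r=simpath(q,H+A*d,RS(0)); print(d,r[0].round(2),round(r[1],1),round(r[2],1)); q2=r[0]
    q1,_,_=simpath(q,H+A*20,RS(0)); print(*[x if np.isscalar(x) else x.round(2) for x in simpath(q1,H-A*16,RS(0))])
    togo(H+A*20,Rt=RS(0))
E
python3 sim.py
```

```text
[ 1.143  0.018 -1.148  2.475  0.795  0.256  0.59 ]
20 [ 1.09  0.23 -1.11  2.54  2.08  0.28 -0.57] 0.0 0.0
10 [ 1.05  0.29 -1.08  2.54  2.12  0.33 -0.58] 0.0 0.0
0 [ 1.03  0.35 -1.06  2.53  2.14  0.38 -0.58] 0.0 0.0
-16 [ 0.99  0.43 -1.04  2.51  2.18  0.45 -0.59] 0.0 0.0
[ 1.    0.44 -1.05  2.51  2.17  0.46 -0.58] 1.2579723521749014e-06 4.670134922446e-07
pos [429.9 -77.6 127.1] delta [0.0649 0.2315 0.2908] ang [-0.0266 -0.0356 -0.0133] q7 0.59 F [-0.2  0.4 -0.1] t 16.4 g 0.6977914922249062
```

step_arm(
  delta_pos=[
    [0.03,0.06,0.06],
    [0.03,0.12,0.1],
    [0.03,0.12,0.15],
    [0.03,0.12,0.15],
  ],
  angular=[
    [-0.01,-0.01,-0.004],
    [-0.013,-0.018,-0.007],
    [-0.013,-0.018,-0.007],
    [-0.013,-0.018,-0.007],
  ],
  grip=[0.7,0.7,0.7,0.7],
)

```text
clock: 16.73
position: [437.9, -68.2, 112.4]
eef_rot: [0.276, 2.575, -0.112]
wrist_force: [-0.1, -0.1, 0.2]
grip_width: 0.698
```

```bash
python3 sim.py
```

```text
[ 1.034  0.091 -1.067  2.519  1.421  0.223 -0.008]
20 [ 1.12  0.25 -1.14  2.54  2.06  0.29 -0.54] 0.0 0.0
10 [ 1.09  0.31 -1.13  2.54  2.09  0.35 -0.54] 0.0 0.0
0 [ 1.06  0.37 -1.11  2.53  2.11  0.4  -0.55] 0.0 0.0
-16 [ 1.03  0.46 -1.08  2.52  2.15  0.47 -0.55] 0.0 0.0
[ 1.02  0.45 -1.08  2.52  2.16  0.47 -0.56] 1.2813777137084135e-06 4.605426739251295e-07
pos [437.9 -68.2 112.4] delta [0.0496 0.1078 0.1427] ang [-0.0137 -0.0176 -0.0068] q7 -0.01 F [-0.1 -0.1  0.2] t 16.7333 g 0.6978862162276573
```

step_arm(
  delta_pos=[
    [0.03,0.05,0.07],
    [0.05,0.11,0.14],
    [0.05,0.11,0.14],
    [0.05,0.11,0.14],
    [0.05,0.11,0.14],
  ],
  angular=[
    [-0.007,-0.009,-0.003],
    [-0.014,-0.018,-0.007],
    [-0.014,-0.018,-0.007],
    [-0.014,-0.018,-0.007],
    [-0.014,-0.018,-0.007],
  ],
  grip=[0.7,0.7,0.7,0.7,0.7],
)

```text
clock: 17.15
position: [442.9, -58.5, 97.2]
eef_rot: [0.225, 2.522, -0.07]
wrist_force: [0.5, 0.2, -1.0]
grip_width: 0.699
```

```bash
python3 - <<'E'
from h import *
togo(H-A*15,Rt=RS(0)); print(arm.state()['qpos'].round(2))
c=arm.calibration('wrist');im=arm.snapshot('wrist')
e1=RZ@[0,1,0]; e2=np.cross(A,e1); t=np.linspace(0,2*np.pi,60)
for k,col in [(13,(0,255,0)),(-13,(255,0,255))]:
    q=proj(H+A*k+18*(np.cos(t)[:,None]*e1+np.sin(t)[:,None]*e2),c); cv2.polylines(im,[(q+.5).astype(int)],True,col,1)
cv2.imwrite('pics/w13.png',im)
togo(H-A*15,Rt=RS(0))
E
```

```text
pos [442.9 -58.5  97.2] delta [-0.0055 -0.0013  0.352 ] ang [ 0.0003 -0.0001  0.0002] q7 -0.53 F [ 0.5  0.2 -1. ] t 17.15 g 0.6994029931855366
[ 1.06  0.2  -1.12  2.56  2.    0.3  -0.53]
pos [443.1 -58.8  97.6] delta [-0.0016  0.0015  0.3534] ang [ 0.     -0.0001  0.0001] q7 -0.52 F [ 0.   0.1 -0.3] t 17.2 g 0.7012176496609461
```

View pics/w13.png

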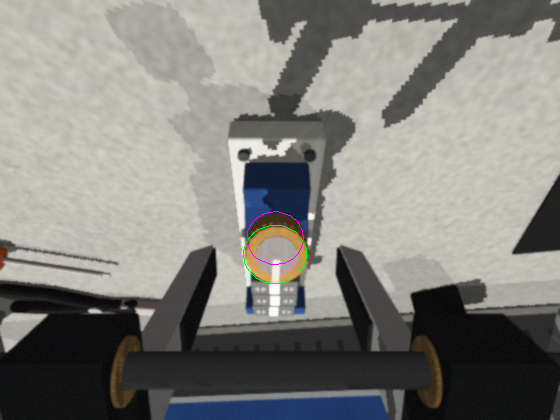

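step_arm(
  delta_pos=[
    [0,0,0.08],
    [0,0,0.16],
    [0,0,0.24],
    [0,0,0.35],
    [0,0,0.35],
    [0,0,0.35],
  ],
  angular=[
    [0,0,0],
    [0,0,0],
    [0,0,0],
    [0,0,0],
    [0,0,0],
    [0,0,0],
  ],
  grip=[0.7,0.7,0.7,0.7,0.7,0.7],
)

```text
clock: 17.7
position: [462.9, -61.9, 69.1]
eef_rot: [0.225, 2.523, -0.071]
wrist_force: [-0.2, 0.7, -0.1]
grip_width: 0.696
```

```bash
python3 - <<'E'
from h import *
togo(H-A*15,Rt=RS(-50)); print(arm.state()['qpos'].round(2))
togo(H-A*15,Rt=RS(0))
im=arm.snapshot('scene'); cv2.imwrite('pics/s13.png',cv2.resize(im[150:370,20:300],None,fx=2.5,fy=2.5))
E
```

```text
pos [462.9 -61.9  69.1] delta [-0.0003 -0.003   0.0049] ang [ 2.000e-04 -0.000e+00 -2.775e-01] q7 -0.54 F [-0.2  0.7 -0.1] t 17.7 g 0.6959868197074994
[ 0.99  0.39 -1.08  2.54  2.07  0.47 -0.54]
pos [462.9 -61.9  69.1] delta [-0.0003 -0.003   0.0049] ang [ 0.0002 -0.0001  0.0003] q7 -0.54 F [-0.2  0.7 -0.1] t 17.7 g 0.6959868197074994
```

View pics/s13.png

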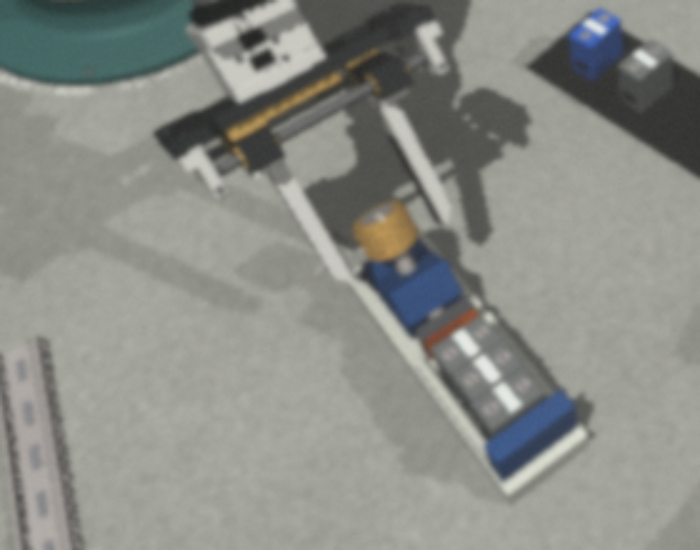

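step_arm(
  delta_pos=[
    [0,0,0],
    [0,0,0],
    [0,0,0],
    [0,0,0],
    [0,0,0],
    [0,0,0],
    [0,0,0],
    [0,0,0],
  ],
  angular=[
    [0,0,-0.04],
    [0,0,-0.08],
    [0,0,-0.12],
    [0,0,-0.16],
    [0,0,-0.2],
    [0,0,-0.24],
    [0,0,-0.28],
    [0,0,-0.28],
  ],
  grip=[0.7,0.7,0.7,0.7,0.7,0.7,0.7,0.7],
)

```text
clock: 18.42
position: [463.4, -62.4, 70.5]
eef_rot: [-0.897, 2.421, -0.417]
wrist_force: [-0.6, -0.0, -0.1]
grip_width: 0.701
```

```bash
python3 - <<'E'
from h import *
togo(H-A*15,Rt=RS(-50)); print(arm.state()['qpos'].round(2),arm.state()['wrist_torque'])
c=arm.calibration('wrist');im=arm.snapshot('wrist')
e1=RZ@[0,1,0]; e2=np.cross(A,e1); t=np.linspace(0,2*np.pi,60)
for k,col in [(13,(0,255,0))]:
    q=proj(H+A*k+18*(np.cos(t)[:,None]*e1+np.sin(t)[:,None]*e2),c); cv2.polylines(im,[(q+.5).astype(int)],True,col,1)
cv2.imwrite('pics/w14.png',im)
E
```

```text
pos [463.4 -62.4  70.5] delta [0.0071 0.0098 0.0135] ang [-0.001   0.0005  0.005 ] q7 0.18 F [-0.6 -0.  -0.1] t 18.4167 g 0.7007921661890735
[ 0.79  0.3  -0.85  2.54  2.19  0.38  0.18] [0.22875398 0.43100595 0.01643906]
```

View pics/w14.png

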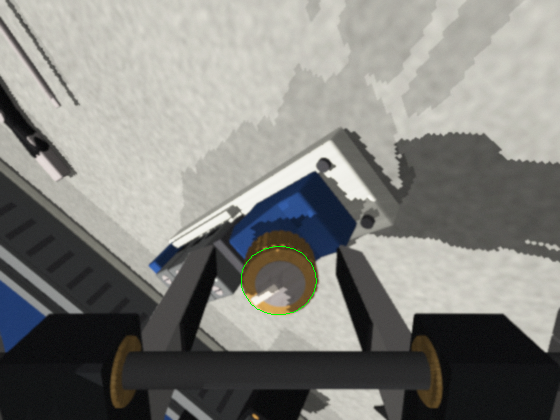

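```bash
python3 - <<'E'
from sim import *
q=arm.state()['qpos']; print(arm.state()['effort'].round(3), arm.state()['wrist_torque']@A)
for psi in range(-40,115,10):
    q,e,a=simpath(q,H-A*15,RS(psi),n=8)
    if psi%30==0 or psi>90: print(psi,q.round(2),round(e,1),round(a,1))
E
```

```text
[ -1.119 -40.461  -5.059 -20.407   1.082   1.438   2.438] -0.09510928272221252
-30 [ 0.93  0.39 -0.96  2.52  2.23  0.4  -0.14] 0.0 0.0
0 [ 1.04  0.46 -1.09  2.52  2.14  0.48 -0.54] 0.0 0.0
30 [ 1.13  0.55 -1.21  2.52  2.08  0.57 -0.96] 0.0 0.0
60 [ 1.17  0.61 -1.27  2.52  2.05  0.63 -1.43] 2.9 0.3
90 [ 1.17  0.61 -1.27  2.52  2.05  0.63 -1.95] 3.0 0.3
100 [ 1.17  0.61 -1.27  2.52  2.05  0.63 -2.13] 3.0 0.3
110 [ 1.17  0.61 -1.27  2.52  2.05  0.63 -2.3 ] 3.0 0.3
```

```bash
python3 - <<'E'
from sim import *
q=arm.state()['qpos']
for psi in range(-60,-135,-10):
    q,e,a=simpath(q,H-A*15,RS(psi),n=8)
    print(psi,q.round(2),round(e,1),round(a,1))
print('back')
for psi in range(-125,45,15):
    q,e,a=simpath(q,H-A*15,RS(psi),n=8)
    print(psi,q.round(2),round(e,1),round(a,1))
E
```

```text
-60 [ 0.82  0.34 -0.83  2.51  2.31  0.35  0.28] 0.0 0.0
-70 [ 0.78  0.33 -0.78  2.51  2.35  0.34  0.41] 0.0 0.0
-80 [ 0.74  0.31 -0.74  2.51  2.38  0.32  0.55] 0.0 0.0
-90 [ 0.69  0.3  -0.69  2.51  2.41  0.31  0.68] 0.0 0.0
-100 [ 0.65  0.29 -0.64  2.51  2.45  0.3   0.82] 0.0 0.0
-110 [ 0.61  0.28 -0.6   2.51  2.48  0.29  0.95] 0.0 0.0
-120 [ 0.57  0.28 -0.55  2.51  2.52  0.28  1.08] 0.0 0.0
-130 [ 0.52  0.27 -0.5   2.51  2.55  0.27  1.22] 0.0 0.0
back
-125 [ 0.54  0.27 -0.53  2.51  2.54  0.28  1.15] 0.0 0.0
-110 [ 0.61  0.28 -0.6   2.51  2.48  0.29  0.95] 0.0 0.0
-95 [ 0.67  0.3  -0.67  2.51  2.43  0.31  0.75] 0.0 0.0
-80 [ 0.74  0.31 -0.74  2.51  2.38  0.32  0.55] 0.0 0.0
-65 [ 0.8   0.33 -0.81  2.51  2.33  0.35  0.35] 0.0 0.0
-50 [ 0.86  0.35 -0.88  2.51  2.28  0.37  0.14] 0.0 0.0
-35 [ 0.92  0.38 -0.95  2.52  2.24  0.4  -0.06] 0.0 0.0
-20 [ 0.97  0.41 -1.01  2.52  2.19  0.43 -0.26] 0.0 0.0
-5 [ 1.03  0.45 -1.08  2.52  2.15  0.47 -0.47] 0.0 0.0
10 [ 1.08  0.49 -1.14  2.52  2.11  0.51 -0.67] 0.0 0.0
25 [ 1.12  0.54 -1.2   2.52  2.08  0.56 -0.88] 0.0 0.0
40 [ 1.15  0.59 -1.26  2.52  2.05  0.61 -1.1 ] 0.0 0.0
```

step_arm(
  delta_pos=[
    [0.01,0.01,0.01],
    [0.01,0.01,0.01],
    [0.01,0.01,0.01],
    [0.01,0.01,0.01],
    [0.01,0.01,0.01],
    [0.01,0.01,0.01],
    [0.01,0.01,0.01],
  ],
  angular=[
    [0,0,-0.035],
    [0,0,-0.07],
    [0,0,-0.11],
    [0,0,-0.14],
    [0,0,-0.18],
    [0,0,-0.21],
    [0,0,-0.21],
  ],
  grip=[0.7,0.7,0.7,0.7,0.7,0.7,0.7],
)

```text
clock: 19.05
position: [462.8, -62.1, 68.4]
eef_rot: [-1.681, 2.073, -0.641]
wrist_force: [0.5, 0.0, 0.2]
grip_width: 0.698
```

```bash
python3 - <<'E'
from h import *
togo(H-A*15,Rt=RS(-125)); s=arm.state(); print(s['qpos'].round(2),s['wrist_torque'].round(3),s['wrist_torque']@A,s['effort'].round(2))
E
```

```text
pos [462.8 -62.1  68.4] delta [ 0.0008 -0.0052 -0.0006] ang [-9.000e-04 -2.000e-04 -2.038e-01] q7 0.72 F [0.5 0.  0.2] t 19.05 g 0.6982464629287375
[ 0.64  0.27 -0.69  2.55  2.29  0.35  0.72] [ 0.205  0.41  -0.019] -0.08908248043943941 [ -1.36 -41.09  -3.24 -20.01   1.16   1.71   3.18]
```

step_arm(
  delta_pos=[
    [0,0,0],
    [0,0,0],
    [0,0,0],
    [0,0,0],
    [0,0,0],
    [0,0,0],
    [0,0,0],
  ],
  angular=[
    [0,0,-0.035],
    [0,0,-0.07],
    [0,0,-0.11],
    [0,0,-0.14],
    [0,0,-0.18],
    [0,0,-0.21],
    [0,0,-0.21],
  ],
  grip=[0.7,0.7,0.7,0.7,0.7,0.7,0.7],
)

```text
clock: 19.63
position: [462.8, -62.0, 68.2]
eef_rot: [-2.369, 1.487, -0.822]
wrist_force: [0.2, 0.5, 0.1]
grip_width: 0.7
```

```bash
python3 - <<'E'
from h import *
togo(H-A*15,Rt=RS(-125)); s=arm.state(); print(s['qpos'].round(2),s['wrist_torque'].round(3),s['wrist_torque']@A,s['effort'].round(2))
E
```

```text
pos [462.8 -62.   68.2] delta [ 0.005 -0.004 -0.002] ang [-0.0008 -0.0004  0.0056] q7 1.26 F [0.2 0.5 0.1] t 19.6333 g 0.6995734674095127
[ 0.49  0.24 -0.53  2.55  2.39  0.32  1.26] [ 0.186  0.438 -0.028] -0.08370619545823962 [ -1.39 -41.72  -1.83 -19.94   1.04   1.96   3.22]
```

step_arm(
  delta_pos=[
    [0,0,0],
    [0,0,0],
    [0,0,0],
    [0,0,0],
    [0,0,0],
    [0,0,0],
    [0,0,0],
  ],
  angular=[
    [0,0,0],
    [0,0,0],
    [0,0,0],
    [0,0,0],
    [0,0,0],
    [0,0,0],
    [0,0,0],
  ],
  grip=[0.2,0.2,0.2,0.2,0.2,0.2,0.2],
  force=35,
)

```text
clock: 20.22
position: [462.9, -62.0, 68.0]
eef_rot: [-2.37, 1.486, -0.822]
wrist_force: [0.4, 0.5, 0.9]
grip_width: 0.376
```

```bash
cat >> h.py <<'E'
def tq():
    s=arm.state(); M=R.from_rotvec(s['eef_rot']).as_matrix(); B=RS(0)
    psi=np.degrees((R.from_matrix(B).inv()*R.from_matrix(M)).as_rotvec()[2])
    tz=np.degrees(np.arccos(np.clip(-M[:,2]@A,-1,1)))
    print('t',s['clock'],'psi',psi.round(1),'tilt err',tz.round(1),'TA',(s['wrist_torque']@A).round(3),'F',s['wrist_force'].round(1),'T',s['wrist_torque'].round(2),'e7',s['effort'][6].round(2),'q',s['qpos'].round(2),'poserr',(RS(0).T@(s['position']-(H-A*15))).round(1),'g',round(s['grip_width'],3))
E
python3 -c "
from h import *
tq()"
```

```text
t 20.2167 psi -126.0 tilt err 0.1 TA -0.097 F [0.4 0.5 0.9] T [ 0.2   0.36 -0.03] e7 0.07 q [ 0.49  0.25 -0.53  2.55  2.39  0.32  1.26] poserr [0.7 0.2 0.4] g 0.376
```

step_arm(
  delta_pos=[
    [0,0,0],
    [0,0,0],
    [0,0,0],
    [0,0,0],
    [0,0,0],
    [0,0,0],
    [0,0,0],
    [0,0,0],
  ],
  angular=[
    [0,0,0.03],
    [0,0,0.06],
    [0,0,0.09],
    [0,0,0.12],
    [0,0,0.15],
    [0,0,0.18],
    [0,0,0.21],
    [0,0,0.24],
  ],
  grip=[0.2,0.2,0.2,0.2,0.2,0.2,0.2,0.2],
)

```text
clock: 20.88
position: [462.8, -62.0, 67.9]
eef_rot: [-1.566, 2.141, -0.608]
wrist_force: [-1.1, -0.2, -0.1]
grip_width: 0.378
```

```bash
python3 -c "
from h import *
tq()
im=arm.snapshot('scene'); cv2.imwrite('pics/s15.png',cv2.resize(im[200:370,120:300],None,fx=3.5,fy=3.5))
tq()"
```

```text
t 20.8833 psi -82.6 tilt err 0.1 TA 0.031 F [-1.1 -0.2 -0.1] T [0.11 0.45 0.05] e7 3.01 q [ 0.67  0.28 -0.72  2.54  2.28  0.36  0.63] poserr [0.8 0.2 0.4] g 0.378
t 20.9333 psi -82.2 tilt err 0.1 TA -0.133 F [-1.4  1.7  2.5] T [0.34 0.3  0.04] e7 3.09 q [ 0.67  0.28 -0.72  2.54  2.28  0.36  0.63] poserr [0.8 0.2 0.4] g 0.374
```

View pics/s15.png

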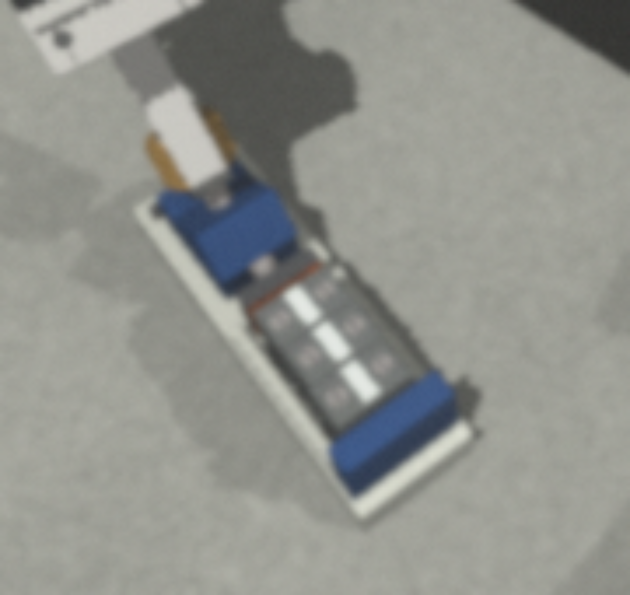

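step_arm(
  delta_pos=[
    [0,0,0],
    [0,0,0],
    [0,0,0],
    [0,0,0],
    [0,0,0],
    [0,0,0],
    [0,0,0],
    [0,0,0],
  ],
  angular=[
    [0,0,0.03],
    [0,0,0.06],
    [0,0,0.09],
    [0,0,0.12],
    [0,0,0.15],
    [0,0,0.18],
    [0,0,0.21],
    [0,0,0.24],
  ],
  grip=[0.2,0.2,0.2,0.2,0.2,0.2,0.2,0.2],
)

```text
clock: 21.6
position: [462.7, -62.0, 67.8]
eef_rot: [-0.649, 2.481, -0.341]
wrist_force: [0.2, 0.7, -0.9]
grip_width: 0.375
```

```bash
python3 -c "
from h import *
tq()"
```

```text
t 21.6 psi -39.5 tilt err 0.1 TA 0.03 F [ 0.2  0.7 -0.9] T [0.07 0.46 0.03] e7 2.97 q [ 0.84  0.33 -0.91  2.54  2.18  0.41  0.02] poserr [0.9 0.2 0.4] g 0.375
```

step_arm(
  delta_pos=[
    [0,0,0],
    [0,0,0],
    [0,0,0],
    [0,0,0],
    [0,0,0],
    [0,0,0],
    [0,0,0],
    [0,0,0],
  ],
  angular=[
    [0,0,0.02],
    [0,0,0.04],
    [0,0,0.06],
    [0,0,0.08],
    [0,0,0.1],
    [0,0,0.12],
    [0,0,0.14],
    [0,0,0.16],
  ],
  grip=[0.2,0.2,0.2,0.2,0.2,0.2,0.2,0.2],
)

```text
clock: 22.27
position: [462.7, -61.8, 67.8]
eef_rot: [-0.014, 2.535, -0.146]
wrist_force: [-1.4, 2.4, -0.8]
grip_width: 0.379
```

```bash
python3 -c "
from h import *
tq()
arm.snapshot('top')
tq()
im=arm.snapshot('scene'); cv2.imwrite('pics/s16.png',cv2.resize(im[200:370,120:300],None,fx=3.5,fy=3.5))
tq()"
```

```text
t 22.2667 psi -10.8 tilt err 0.1 TA 0.092 F [-1.4  2.4 -0.8] T [-0.01  0.55  0.04] e7 1.92 q [ 0.95  0.38 -1.04  2.54  2.11  0.46 -0.39] poserr [1.  0.3 0.4] g 0.379
t 22.3167 psi -10.5 tilt err 0.1 TA -0.073 F [-1.2  2.1  2.9] T [ 0.11  0.38 -0.06] e7 1.89 q [ 0.95  0.38 -1.04  2.54  2.11  0.46 -0.39] poserr [1.  0.3 0.4] g 0.378
t 22.3667 psi -10.9 tilt err 0.1 TA -0.116 F [-2.9  2.6  2.8] T [ 0.19  0.43 -0.07] e7 -1.76 q [ 0.95  0.38 -1.04  2.54  2.11  0.46 -0.39] poserr [1.  0.3 0.4] g 0.376
```

View pics/s16.png

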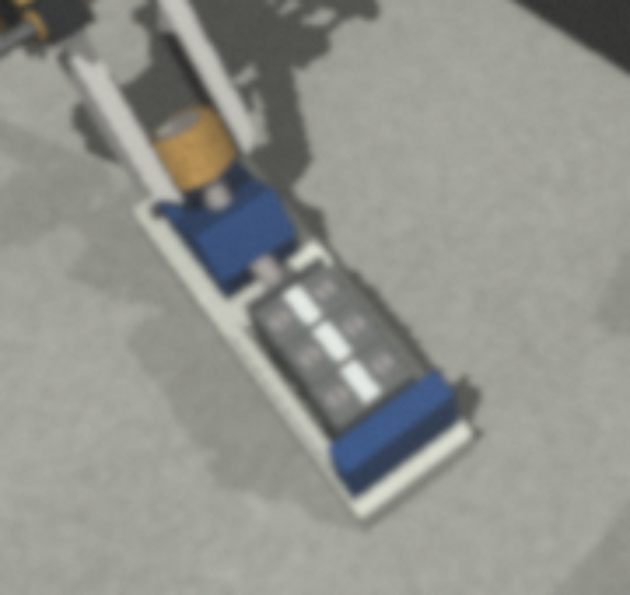

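step_arm(
  delta_pos=[
    [0,0,0],
    [0,0,0],
    [0,0,0],
    [0,0,0],
  ],
  angular=[
    [0,0,0.015],
    [0,0,0.03],
    [0,0,0.045],
    [0,0,0.06],
  ],
  grip=[0.2,0.2,0.2,0.2],
)

```text
clock: 22.7
position: [462.7, -61.8, 67.8]
eef_rot: [0.221, 2.52, -0.072]
wrist_force: [-0.5, 2.5, -0.8]
grip_width: 0.379
```

```bash
python3 -c "
from h import *
tq()
arm.snapshot('top')
tq()"
```

```text
t 22.7 psi -0.2 tilt err 0.1 TA 0.078 F [-0.5  2.5 -0.8] T [0.11 0.72 0.08] e7 1.39 q [ 0.99  0.4  -1.08  2.54  2.08  0.49 -0.54] poserr [1.  0.3 0.4] g 0.379
t 22.75 psi 0.0 tilt err 0.1 TA 0.026 F [-1.8  3.5  2.8] T [0.08 0.56 0.02] e7 1.29 q [ 0.99  0.4  -1.08  2.54  2.08  0.49 -0.54] poserr [1.  0.4 0.4] g 0.377
```

step_arm(
  delta_pos=[
    [0,0,0],
    [0,0,0],
    [0,0,0],
    [0,0,0],
  ],
  angular=[
    [0,0,0.015],
    [0,0,0.03],
    [0,0,0.045],
    [0,0,0.06],
  ],
  grip=[0.2,0.2,0.2,0.2],
)

```text
clock: 23.08
position: [462.7, -61.8, 67.8]
eef_rot: [0.456, 2.487, 0.004]
wrist_force: [-0.0, 3.6, -1.9]
grip_width: 0.375
```

```bash
python3 -c "
from h import *
tq()
arm.snapshot('top')
tq()"
```

```text
t 23.0833 psi 10.6 tilt err 0.1 TA 0.158 F [-0.   3.6 -1.9] T [0.08 0.8  0.15] e7 1.32 q [ 1.03  0.43 -1.13  2.54  2.06  0.51 -0.69] poserr [1.  0.4 0.4] g 0.375
t 23.1333 psi 10.8 tilt err 0.1 TA 0.061 F [-2.3  2.6  2.6] T [0.1  0.63 0.07] e7 1.21 q [ 1.03  0.43 -1.13  2.54  2.06  0.51 -0.69] poserr [1.  0.4 0.4] g 0.38
```

step_arm(
  delta_pos=[
    [0,0,0],
    [0,0,0],
    [0,0,0],
    [0,0,0],
  ],
  angular=[
    [0,0,0.012],
    [0,0,0.024],
    [0,0,0.036],
    [0,0,0.048],
  ],
  grip=[0.2,0.2,0.2,0.2],
)

```text
clock: 23.47
position: [462.7, -61.8, 67.8]
eef_rot: [0.642, 2.447, 0.064]
wrist_force: [-1.9, 2.5, -0.1]
grip_width: 0.379
```

```bash
python3 -c "
from h import *
tq()
im=arm.snapshot('scene'); cv2.imwrite('pics/s17.png',cv2.resize(im[200:370,120:300],None,fx=3.5,fy=3.5))
tq()"
```

```text
t 23.4667 psi 19.2 tilt err 0.1 TA 0.202 F [-1.9  2.5 -0.1] T [0.24 0.8  0.31] e7 1.02 q [ 1.06  0.45 -1.16  2.54  2.04  0.53 -0.81] poserr [1.  0.4 0.4] g 0.379
t 23.5167 psi 19.3 tilt err 0.1 TA 0.132 F [-2.4  3.   1.3] T [0.15 0.75 0.17] e7 0.88 q [ 1.06  0.45 -1.16  2.54  2.04  0.53 -0.82] poserr [1.  0.4 0.4] g 0.378
```

View pics/s17.png

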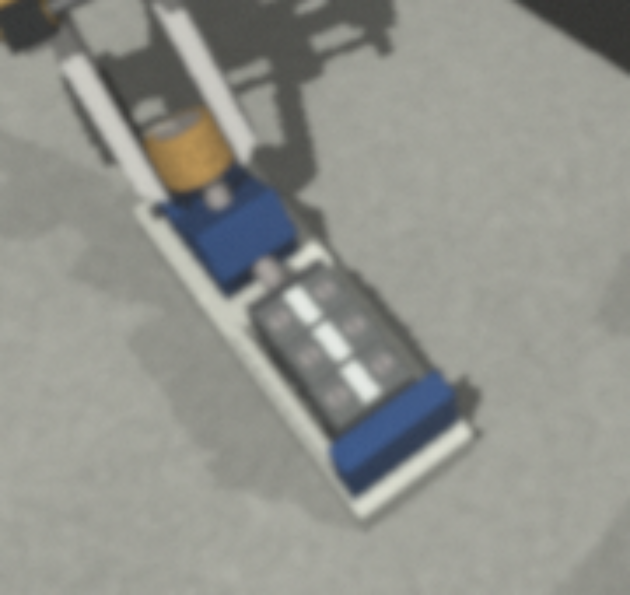

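step_arm(
  delta_pos=[
    [0,0,0],
    [0,0,0],
    [0,0,0],
    [0,0,0],
    [0,0,0],
    [0,0,0],
  ],
  angular=[
    [0,0,0],
    [0,0,0],
    [0,0,0],
    [0,0,0],
    [0,0,0],
    [0,0,0],
  ],
  grip=[0.8,0.8,0.8,0.8,0.8,0.8],
)

```text
clock: 24.02
position: [462.9, -62.1, 68.0]
eef_rot: [0.645, 2.446, 0.064]
wrist_force: [1.0, 0.3, -1.1]
grip_width: 0.766
```

```bash
python3 - <<'E'
from sim import *
tq()
q=arm.state()['qpos']
for d,ps in ((-15,-20),(5,-20),(20,-20)):
    r=simpath(q,H+A*d,RS(ps)); q=r[0]; print(d,ps,q.round(2),r[1:])
tl=H+A*20+[0,0,80]
B=RS(-20); 
from h import *
print((simpath(q,H+A*20+np.array([30,0,60]),R.from_rotvec(RZ@[0,np.radians(15),0]).as_matrix()@B)[0]).round(2))
togo(H-A*15,Rt=RS(-20))
im=arm.snapshot('scene'); cv2.imwrite('pics/s18.png',cv2.resize(im[150:370,20:300],None,fx=2.5,fy=2.5))
E
```

```text
t 24.0167 psi 19.3 tilt err 0.1 TA -0.008 F [ 1.   0.3 -1.1] T [ 0.05  0.41 -0.03] e7 0.02 q [ 1.06  0.45 -1.16  2.54  2.04  0.53 -0.82] poserr [0.7 0.1 0.4] g 0.766
-15 -20 [ 0.96  0.4  -1.    2.52  2.2   0.42 -0.28] (np.float64(3.2264270944727875e-06), np.float64(1.3362449495116307e-06))
5 -20 [ 1.    0.3  -1.02  2.53  2.16  0.33 -0.27] (np.float64(1.6890731887566526e-06), np.float64(7.116275737493221e-07))
20 -20 [ 1.03  0.21 -1.04  2.54  2.13  0.25 -0.27] (np.float64(2.4779963305518884e-06), np.float64(1.161853141703736e-06))
[ 1.25  0.15 -1.27  2.26  0.38  0.51  1.45]
pos [462.9 -62.1  68. ] delta [-0.0069  0.001  -0.0043] ang [ 2.000e-04  8.000e-04 -2.185e-01] q7 -0.82 F [ 1.   0.3 -1.1] t 24.0167 g 0.7659166219197349
```

View pics/s18.png

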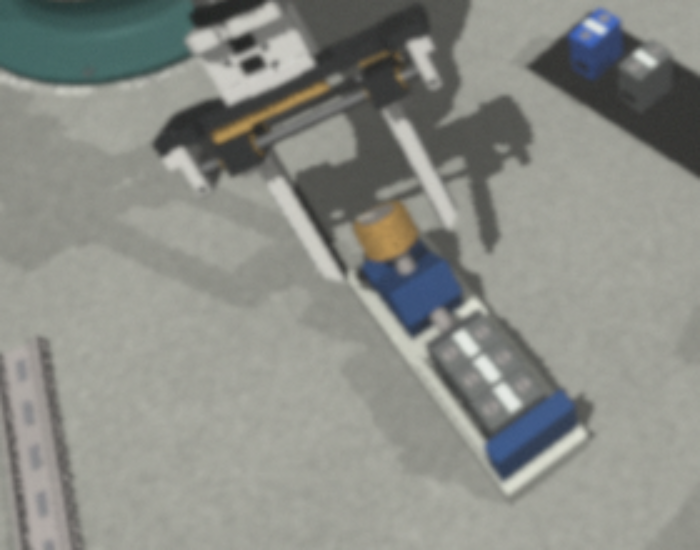

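step_arm(
  delta_pos=[
    [0,0,0],
    [0,0,0],
    [0,0,0],
    [0,0,0],
    [0,0,0],
    [0,0,0],
    [0,0,0],
  ],
  angular=[
    [0,0,-0.035],
    [0,0,-0.07],
    [0,0,-0.105],
    [0,0,-0.14],
    [0,0,-0.17],
    [0,0,-0.17],
    [0,0,-0.17],
  ],
  grip=[0.8,0.8,0.8,0.8,0.8,0.8,0.8],
)

```text
clock: 24.65
position: [462.9, -62.0, 68.0]
eef_rot: [-0.019, 2.535, -0.148]
wrist_force: [-0.2, -0.8, -0.8]
grip_width: 0.802
```

step_arm(
  delta_pos=[
    [0,0,-0.08],
    [0,0,-0.16],
    [0,0,-0.24],
    [0,0,-0.32],
    [0,0,-0.35],
    [0,0,-0.35],
  ],
  angular=[
    [0,0,0],
    [0,0,0],
    [0,0,0],
    [0,0,0],
    [0,0,0],
    [0,0,0],
  ],
  grip=[0.8,0.8,0.8,0.8,0.8,0.8],
)

```text
clock: 25.15
position: [443.0, -58.9, 97.0]
eef_rot: [-0.02, 2.534, -0.15]
wrist_force: [-0.5, -0.6, 0.1]
grip_width: 0.798
```

```bash
python3 - <<'E'
from h import *
tq()
c=arm.calibration('wrist');im=arm.snapshot('wrist'); cv2.imwrite('pics/w19.png',im); np.save('w19c.npy',c,allow_pickle=True)
tq()
E
```

```text
t 25.15 psi -11.1 tilt err 0.2 TA -0.025 F [-0.5 -0.6  0.1] T [0.13 0.4  0.01] e7 0.12 q [ 1.03  0.19 -1.09  2.57  2.03  0.3  -0.37] poserr [  0.5  -0.3 -34.9] g 0.798
t 25.2 psi -11.1 tilt err 0.2 TA -0.054 F [-0.5 -1.1  0.3] T [0.18 0.41 0.01] e7 0.06 q [ 1.03  0.19 -1.08  2.56  2.03  0.3  -0.37] poserr [  0.5  -0.3 -34.6] g 0.8
```

View pics/w19.png

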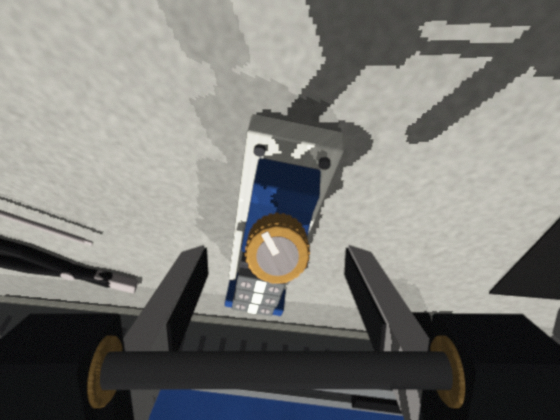

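```bash
python3 - <<'E'
from h import *
a=cv2.imread('pics/w13.png')[225:300,240:310]; b=cv2.imread('pics/w19.png')[215:290,240:315]
cv2.imwrite('pics/cmp.png',np.hstack([cv2.resize(a,(375,375),interpolation=cv2.INTER_CUBIC),cv2.resize(b,(375,375),interpolation=cv2.INTER_CUBIC)]))
E
```

```text
(no output)
```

View pics/cmp.png

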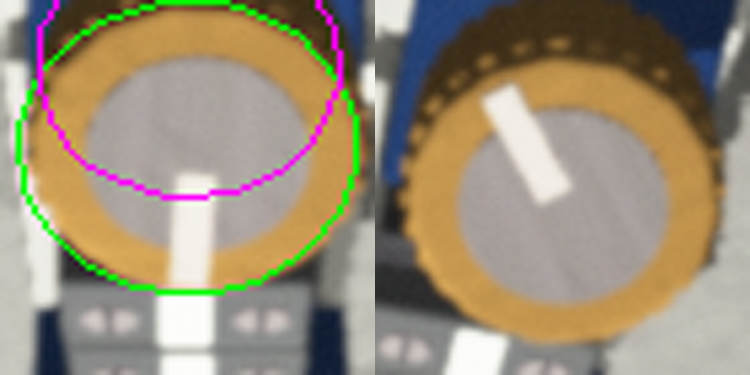

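```bash
python3 - <<'E'
from h import *
c19=np.load('w19c.npy',allow_pickle=True).item()
# w13's calibration: rebuild from the tool pose (camera fixed in the tool)
s=arm.state(); Rt=R.from_rotvec(s['eef_rot']).as_matrix(); T=np.eye(4); T[:3,:3]=Rt; T[:3,3]=s['position']
X=np.linalg.inv(T)@arm.calibration('wrist')['cam_to_world']
T13=np.eye(4); T13[:3,:3]=RS(0); T13[:3,3]=[443.0,-58.65,97.4]; c13=dict(c19); c13['cam_to_world']=T13@X
B=RS(0)
def ang(i,o,c):
    P=[]
    for q in (i,o):
        oo,d=ray([q],c); d=d[0]; n=A; t=((H+13*A-oo)@n)/(d@n); P.append(oo+d*t)
    v=B.T@(P[1]-P[0]); print((B.T@(P[0]-H)).round(1),(B.T@(P[1]-H)).round(1)); return np.degrees(np.arctan2(v[1],v[0]))
f=70/375; g=75/375
a0=ang(np.array([195,175])*[f,.2]+[240,225]-.5,np.array([189,285])*[f,.2]+[240,225]-.5,c13)
a1=ang(np.array([181,195])*g+[240,215]-.5,np.array([125,95])*g+[240,215]-.5,c19)
print(a0,a1,(a1-a0)%360,np.radians((a1-a0)%360))
E
```

```text
[ -3.2   0.5 -13. ] [-17.2  -0.2 -13. ]
[  0.9   0.  -13. ] [ 11.5  -8.5 -13. ]
-177.35334409291696 -38.489002292686855 138.8643418002301 2.423639978028805
```

```bash
python3 - <<'E'
from h import *
im=arm.snapshot('scene'); cv2.imwrite('pics/s20.png',im)
c=arm.calibration('scene')
for th in ("spare_a","blue_block"):
    for d in arm.silhouettes(th,'scene'):
        ys,xs=np.nonzero(d['pixels']); print(th,round(d['confidence'],2),d['bbox'],back([xs.mean(),ys.mean()],30,c)[0].round(0))
tq(); print(arm.state()['dq'].round(3),arm.state()['qpos'].round(4))
E
```

```text
spare_a 0.96 [193.8, 275.5, 220.8, 303.4] [531. -73.  30.]
spare_a 0.77 [270.0, 167.2, 291.6, 193.5] [465. 191.  30.]
spare_a 0.7 [203.6, 287.6, 231.0, 312.6] [556. -76.  30.]
spare_a 0.69 [155.0, 230.7, 256.8, 352.3] [526. -77.  30.]
t 25.35 psi -11.2 tilt err 0.1 TA -0.066 F [-0.1  0.5 -0.2] T [ 0.16  0.36 -0.02] e7 -0.02 q [ 1.03  0.2  -1.08  2.56  2.03  0.3  -0.37] poserr [  0.9   0.2 -34.3] g 0.8
[-0.005 -0.     0.     0.001 -0.002 -0.007  0.003] [ 1.0278  0.1959 -1.084   2.5646  2.0272  0.3022 -0.3656]
```

View pics/s20.png

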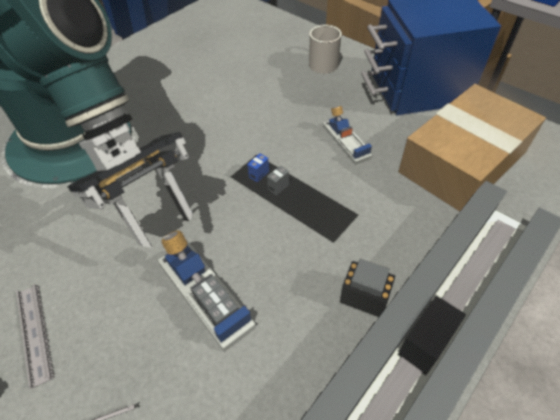

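```bash
python3 -c "
from bench import arm
print(arm.close_job()); print(arm.state()['clock'])"
```

```text
the job is handed in; nothing more can be done
None
the job is handed in; nothing more can be done
```

The job is done and handed in at about 25 s of the 67 s allowed. I set the two grey spares farthest from the blue block upright beside the first block. Then I turned the thumbscrew clockwise about 2.53 rad in one grip, stopped once the resistance had risen, and let go.

**Row and mat:** The last pictures show three blocks upright in the trough. The third grey spare and the blue block stand where they began. The network did not report the blue block in the last picture, so I judged that by eye.

**Screw turn:** After letting go, the head mark showed a net turn of about 2.42 rad, so the screw eased back about 0.11 rad. That fits the stated settling at about 1.7 mm of jaw travel. I could not read the jaw joint directly, so this is worked out from the angle, with the touch expected near 2.15 rad.

**Resistance:** My torque readings were noisy and their zero shifted by about 0.08 N m between turn angles. I relied mainly on the turn angle, and the torque only confirmed a rise of roughly 0.1–0.17 N m after the touch.

**Arm at the end:** The gripper was open, with its tips about 7 mm clear of the screw head and forces near zero. It stayed close to the jig because joint 4 was near its limit (2.56 of 2.57 rad).

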